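Clamp the robot's side rail in the desk fixture

TASK

The aluminium side rail of a model robot lies ready in the clamping fixture on the desk. Push the blue clamp strap round with a finger until it stands over the rail, fully home against its stop pin, and then press the red cam lever fully down so that the rubber foot clamps the rail. Only push: nothing is to be picked up, the rail must stay where it lies, and the other things on the desk are to be left alone.

Things in the scene. Friction and masses are not known exactly. Their poses are not given: they have to be found in the camera images.
- fixture: Fixed aluminium plate 220 (x) by 230 (y) by 12 mm, placed and turned anew each time. Origin: desk level, on the clamp's upright swivel axis; z up. In its frame, mm: plate x -110 to 110, y -80 to 150; the rail lies along x, centred at (0, 105), between dowels 15 high over the plate; the stop pin, 10 thick, stands at (19, 50), its top 66 above the desk, level with the strap's top.
- clamp_swing (a joint): Swing of the strap about the upright axis through the fixture's origin, rad. 0: home, pointing along the fixture's +y over the rail, against the stop pin on its +x side. Grows as it opens, anticlockwise from above, towards the fixture's -x; limit 2.1, starts 1.0 to 1.9. Stiff (0.25 N m, about 3 N at the nose), no spring: stays where left. The cam lever swings round with it.
- strap_push (a point): On the strap's top face, on its centre line, 90 mm out from the swivel axis, 66 mm above the desk (5 less when clamped). The blue strap: 28 mm wide, 14 thick, upright sides, underside 52 mm above the desk; reaches 120 mm from the axis at the nose, 42 behind. The spindle's stem, 105 mm out, stands 17 mm above it. y axis: from the swivel axis to the nose; z up.
- cam_lever (a joint): Cam lever, rad. 0: raised, handle 63 degrees (1.10 rad) above level, leaning away from the strap's nose. Grows as it is pressed down; at 1.05 it meets its end stop, handle nearly level, pointing away from the nose. Elevation = 1.10 minus this value. Starts 0 to 0.2. Stiff with friction (0.28 N m, 3 to 8 N at the pad), stays where left; pressing it lowers the strap 5 mm.
- lever_pivot (a point): Centre of the cam lever's level pivot pin, on the swivel axis, 82 mm above the desk. Axes as for strap_push: the pin lies along x, y points towards the strap's nose, so the handle leans to -y.
- lever_pad (a point): Middle of the upper face of the red handle, 85 mm along it from the pivot pin and 8.5 mm square off the line through the pin. The handle is 21 mm wide and 11 thick and ends, rounded, 110 mm from the pin; the red part begins 49 mm from it.
- spindle: Sprung spindle with a black rubber foot 19 mm across, carried by the strap's nose 105 mm from the swivel axis. Its origin is the centre of the foot's underside: 2.5 mm above the rail's top with the lever right up, pressed on the rail with about 12 N when the lever is down.
- rail: The work: loose aluminium channel, open side down, 150 mm long (its x), 28 mm wide, 24 mm high, about 100 g, lying on the plate between the dowels. Its top is 36 mm above the desk. Origin at the centre of its underside. Not to be moved.
- bracket: Bystander: loose aluminium angle bracket 40 by 24 by 30 mm high on the plate. Origin at the centre of its foot's underside.
- servo: Bystander: black model servo, 54 by 20 by 42 mm high, with a white horn, on the desk just past the plate. Origin at the centre of its underside.
- driver: Bystander: hex driver lying on the desk beside the plate, 175 mm long, green handle 20 mm thick. Origin on the desk under the handle's front end; the blade points to its +x.
- screw_dish: Bystander: round steel dish of screws, 60 mm across, 22 mm high, on the desk. Origin at the centre of its underside.
- tea_box: Bystander: pale wooden box 100 by 130 by 68 mm high on the tea board. Origin at the centre of its underside.
- cup: Bystander: blue tea cup 70 mm across, 52 mm high, on the tea board. Origin at the centre of its underside.

How it is judged:
By the outcome, as a careful person would: the job done as asked, in the order asked, and still so for the second after the job is handed in, with the robot touching nothing.
It also fails if it takes over 54 s, if anything falls off the work surface, if the arm or the gripper's body presses on something with over 40 N, if the wrist force passes 120 N, or if a joint passes its speed limit or range.

ROBOT

A 6-joint arm with a two-finger parallel gripper is mounted at the origin on the work surface. World frame = base frame: x ahead of the robot, y to its left, z up, the work surface at z = 0. Lengths are in m, angles in rad, forces in N, time in s.
With the tool pointing down it reaches from about 0.35 to 0.975 m from the base axis. Payload 7.1 kg.
Tool frame: the origin (TCP) lies midway between the tips of the shut fingers; the grasp point (between the pads) lies manip.grasp_offset behind it (manip.grasp_offset is the distance from the TCP to the grasp point, in m); x points along the fingers, z is the direction in which the jaws open and shut, and the axes are right-handed (so a half turn about x gives the same grasp; the last joint's range is limited). The gripper opens to 88 mm and grips with 3 to 60 N. Pads are 20 mm wide; open, the fingers measure 115 mm over their backs; the gripper's body (75 mm by 178 mm) begins 61 mm behind the grasp point.
Start: joints at [1.117, 0.423, 1.63, -0, 1.089, -0.019], TCP at [0.263, 0.567, 0.191] pointing down, gripper open.
Joint ranges: [-3, 3], [-0.9, 2.11], [0.09, 2.58], [-1.31, 4.45], [0.11, 2.69], [-2.54, 2.54]. Speed limits (rad/s): [2.39, 2.39, 3.01, 3.14, 3.14, 3.14].

INTERFACE

Orientations are given as a 3x3 rotation matrix whose columns are the frame's x, y, z axes.
In Python, from bench import manip gives the robot as it stands.
- The arm moves only by the shell command python3 -m pendant 'ROWS'. ROWS is JSON, one flat list of numbers, 7 for each row, row after row: the shift along the tool's x, y, z in units of 0.025 m (1.0 is 0.025 m), then the turn, a rotation vector about the tool's x, y, z in units of 6 degrees (1.0 is 6 degrees), then the opening in per cent of the stroke, from 0 (shut) to 100 (fully open). In form: [dx, dy, dz, wx, wy, wz, claw, dx, dy, dz, wx, wy, wz, claw, ...]. A call has 1 to 5 rows; each row shifts and turns the commanded pose from where the row before left it, along the tool's axes as they then stand; what a row does not reach is not made up. A row lasts 1/10 s, in which the tool goes at most 50 mm and 8.59 degrees, less where a joint would pass 70% of its speed; a pose out of reach is approached as far as the arm can. A call with a number of a shift or a turn outside -1 to 1 is refused whole. A call with a gripper value outside its range is refused whole. The fingers move at their own pace and stop on an object; the grip force is fixed at half the most. Time passes only in rows, so rows that do not move let the fingers close. It gives the time, the measured TCP pose, the force and the opening at its end, in the units of the state.
- manip.get_state(): the state, without advancing time (a new reading comes with each control period).
- manip.grab_frame(name): name is "scene" or "side" or "wrist"; returns the picture (384x512x3 uint8, red, green, blue); there is no depth.
- manip.calibration(name): a dict with "vfov" (degrees; the focal length in pixels is half the picture's height over the tangent of half this angle, whatever the lens; pixels are square), "cx", "cy" (the principal point, pixels), "cam_to_world" (4x4, takes a point from camera to world coordinates). Camera axes: x right, y down, z forward; pixel columns grow to the right and rows downward; lengths in m; the calibration is good to about 2 mm. The wrist camera is an equidistant fisheye: a pixel r from the principal point sees the ray r / f radians off the axis. A picture is of the moment at which its call begins: read the wrist's pose just before it. calibration takes no time and is no camera call; for the wrist camera it gives the pose at the moment of the call.
- manip.close_job(): hands the job in, once; it reports no verdict.
The state is a dict: "time_s": time; "joints": joint angles; "joint_velocities": joint speeds; "joint_torque": joint torques, N m; "eef_pos": TCP position; "eef_rot": TCP orientation; "ft_force": force on the tool from outside, world axes, zero at the start; "moment": the same for the moment, N m; "opening": opening from 0.0 (shut) to 1.0 (fully open).
Only numpy, scipy, OpenCV 4.12 (cv2) and the standard library are available. Lean on these libraries where they do the work, as an engineer would, in place of code of your own. Each camera call takes 0.05 s, during which the arm holds its last target.

## Working session

There is one attempt and no reset: what is moved stays moved. The work goes in short steps, Python scripts to look and compute and a shell command to move; the robot and the scene stay as the last step left them, time stands still between calls to the robot, and variables do not carry over. Pictures are saved under pics/ and viewed, and the job is handed in when it is done.

```bash
mkdir -p pics; ls; python3 - <<'E'
from bench import manip
import cv2,numpy as np
s=manip.get_state();print(s)
for n in("scene","side","wrist"):
    c=manip.calibration(n);print(n,c)
    cv2.imwrite(f"pics/{n}0.png",manip.grab_frame(n)[:,:,::-1])
E
```

```text
pics
{'time_s': 0.0, 'joints': array([ 1.11693480e+00,  4.23822973e-01,  1.63069841e+00,  2.31582072e-05,
        1.08857751e+00, -1.89992838e-02]), 'joint_velocities': array([ 0.00041939, -0.00118446,  0.00119523,  0.00206532,  0.00012395,
       -0.0011256 ]), 'joint_torque': array([ 2.90414118e-05, -5.44624901e+01, -2.73665643e+01,  6.43306808e-02,
        2.28230946e-02, -1.49043403e-04]), 'eef_pos': array([0.26300874, 0.56630161, 0.19040958]), 'eef_rot': array([[-6.78834712e-04, -9.06923536e-01,  4.21294717e-01],
       [-1.34475274e-03,  4.21295261e-01,  9.06922541e-01],
       [-9.99998865e-01,  4.91132764e-05, -1.50557776e-03]]), 'ft_force': array([ 0.55227919, -0.04756528,  0.14153236]), 'moment': array([-0.07660024,  0.03260626,  0.00491688]), 'opening': 0.9993341140906511}
scene {'vfov': 57.56991907030877, 'cx': 255.34042876377234, 'cy': 191.8504480882906, 'cam_to_world': array([[-0.02320331,  0.79178887, -0.61035399,  1.08060341],
       [ 0.99958365,  0.00790109, -0.02775054, -0.11635644],
       [-0.01715011, -0.61074378, -0.79164254,  0.73410899],
       [ 0.        ,  0.        ,  0.        ,  1.        ]])}
side {'vfov': 47.874840428610455, 'cx': 253.27777667205683, 'cy': 183.39974391391905, 'cam_to_world': array([[-0.97878191, -0.15661831,  0.13212375,  0.45999801],
       [-0.20487875,  0.75831718, -0.61885358,  0.44501708],
       [-0.0032679 , -0.63279203, -0.7743149 ,  0.86399385],
       [ 0.        ,  0.        ,  0.        ,  1.        ]])}
wrist {'vfov': 65.70646984690485, 'cx': 254.23527516833357, 'cy': 194.4934332477755, 'cam_to_world': array([[ 4.21752846e-01,  8.73660753e-01,  2.42572516e-01,
         1.97530187e-01],
       [ 9.06710644e-01, -4.06206424e-01, -1.13455491e-01,
         5.97535509e-01],
       [-5.87095475e-04,  2.67793258e-01, -9.63476220e-01,
         3.84420316e-01],
       [ 0.00000000e+00,  0.00000000e+00,  0.00000000e+00,
         1.00000000e+00]])}
```

View pics/scene0.png

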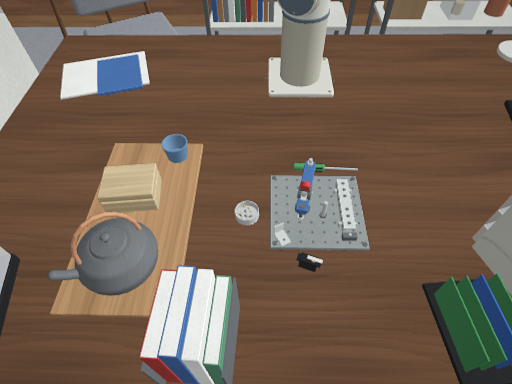

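View pics/side0.png

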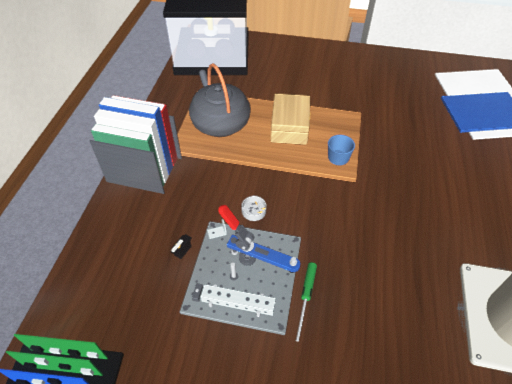

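View pics/wrist0.png

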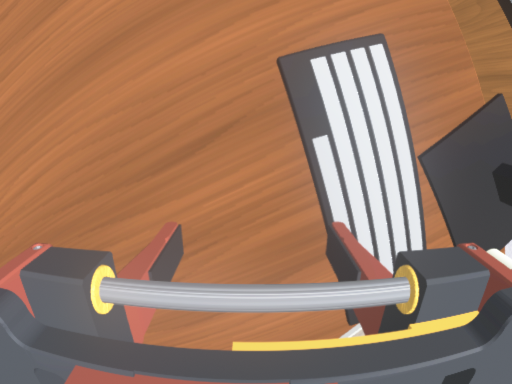

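The scene picture shows the fixture around (320,212) with the rail on its right (347,208), the strap pointing up to about (311,162), the dish at (247,212) and the servo at (310,262). I'll enlarge it.

```bash
python3 - <<'E'
import cv2
a=cv2.imread("pics/scene0.png")[145:275,225:385];cv2.imwrite("pics/scene0c.png",cv2.resize(a,None,fx=4.6,fy=4.6,interpolation=cv2.INTER_CUBIC))
a=cv2.imread("pics/side0.png")[195:345,165:325];cv2.imwrite("pics/side0c.png",cv2.resize(a,None,fx=4,fy=4,interpolation=cv2.INTER_CUBIC))
E
```

```text
(no output)
```

View pics/scene0c.png

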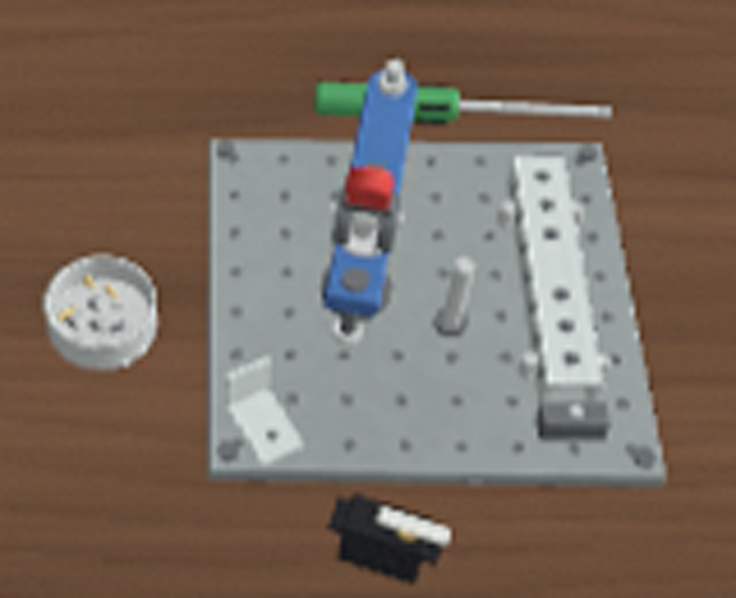

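View pics/side0c.png

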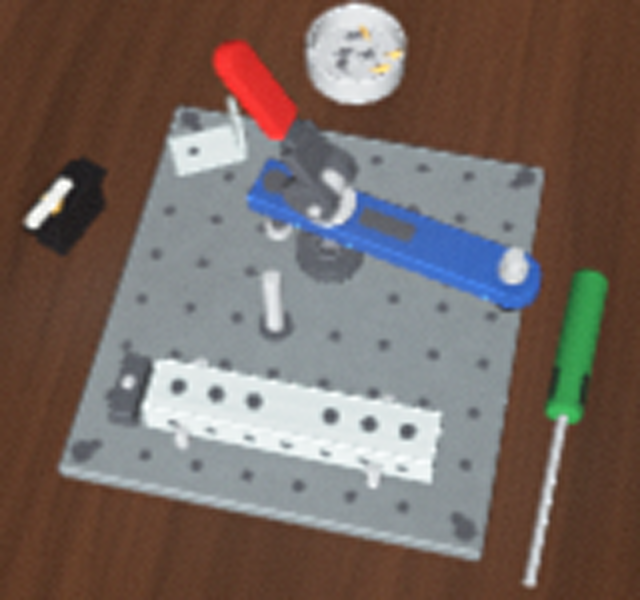

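```bash
cat > h.py <<'E'
import numpy as np
from bench import manip
def proj(n,P):
    c=manip.calibration(n);T=c['cam_to_world'];p=(np.atleast_2d(P)-T[:3,3])@T[:3,:3]
    f=192/np.tan(np.radians(c['vfov']/2))
    return np.c_[c['cx']+f*p[:,0]/p[:,2],c['cy']+f*p[:,1]/p[:,2]]
def fx(q,P):
    P=np.atleast_2d(P)*1.0;c,s=np.cos(q[2]),np.sin(q[2])
    return np.c_[q[0]+c*P[:,0]-s*P[:,1],q[1]+s*P[:,0]+c*P[:,1],P[:,2]]
E
python3 - <<'E'
from h import *
from scipy.optimize import least_squares
sc=np.array([[211,142],[601,145],[664,473],[211,470]])/4.6+[225,145]
sd=np.array([[543,168],[481,548],[62,467],[178,108]])/4+[165,195]
C=np.array([[-.11,-.08,.012],[-.11,.15,.012],[.11,.15,.012],[.11,-.08,.012]])
st={'scene':np.array([395,66])/4.6+[225,145],'side':np.array([515,253])/4+[165,195]}
def r(q,which):
    o=[]
    P=fx(q,C);S=fx(q,[[-.105*np.sin(q[3]),.105*np.cos(q[3]),.083]])
    if 'c' in which:o+=[proj('scene',P)-sc,proj('scene',S)-st['scene']]
    if 'd' in which:o+=[proj('side',P)-sd,proj('side',S)-st['side']]
    return np.concatenate(o).ravel()
for w in('c','d','cd'):
    x=least_squares(r,[.6,0,0,1.4],args=(w,));print(w,x.x.round(4),np.abs(x.fun).max().round(2))
np.save('q.npy',x.x)
q=x.x
L=np.array([0,0,.0])
for e in(.9,1.1): 
  d=np.array([np.sin(q[3])*1,-np.cos(q[3])]);h=.110*np.cos(e)
  P=fx(q,[[d[0]*h,d[1]*h,.082+.110*np.sin(e)]]);print(e,P,(proj('scene',P)-[225,145])*4.6,(proj('side',P)-[165,195])*4)
print(fx(q,[[.019,.05,.066]]),(proj('scene',fx(q,[[.019,.05,.066]]))-[225,145])*4.6)
E
```

```text
c [ 5.7630e-01 -2.2800e-02 -1.3000e-03  1.3655e+00] 0.89
d [ 0.5744 -0.0233  0.0067  1.3654] 1.29
cd [ 0.575  -0.023   0.0036  1.3649] 1.36
0.9 [[ 0.64196891 -0.03677188  0.16816596]] [[363.58400396 213.18946772]] [[198.13384119  46.96501563]]
1.1 [[ 0.62386429 -0.03305847  0.18003281]] [[371.92871457 164.74241692]] [[230.15198826  44.70057228]]
[[0.59380424 0.02703564 0.066     ]] [[464.35235816 261.92504836]]
```

The fit agrees with both views: fixture at (0.575, -0.023), yaw about 0, swing 1.365. The predicted pin and handle positions also match. Next I'll move to staging on the strap's -y side with the gripper shut.

```bash
python3 -c "
from bench import manip;print(manip.grasp_offset)"
python3 -m pendant '[0,-0.9,-0.93,0,0,0,0, 0,-0.9,-0.93,0,0,0,0, 0,-0.9,-0.93,0,0,0,0, 0,-0.9,-0.93,0,0,0,0, 0,-0.9,-0.93,0,0,0,0]'
python3 -m pendant '[0,-0.9,-0.93,0,0,0,0, 0,-0.9,-0.93,0,0,0,0, 0,-0.9,-0.93,0,0,0,0, 0,-0.9,-0.93,0,0,0,0, 0,-0.9,-0.93,0,0,0,0]'
```

```text
0.0187
time_s: 0.65
eef_pos: [0.3164, 0.4126, 0.191]
eef_rot: [[-0.0, -0.907, 0.421], [-0.0, 0.421, 0.907], [-1.0, 0.0, -0.0]]
ft_force: [0.7, -0.2, -0.7]
opening: 0.585
time_s: 1.15
eef_pos: [0.3695, 0.2599, 0.1911]
eef_rot: [[-0.0, -0.907, 0.421], [-0.0, 0.421, 0.907], [-1.0, 0.0, -0.0]]
ft_force: [-0.4, 0.4, 0.6]
opening: 0.129
```

```bash

python3 -m pendant '[0,-0.9,-0.93,0,0,0,0, 0,-0.9,-0.93,0,0,0,0, 0,-0.9,-0.93,0,0,0,0, 0,-0.9,-0.93,0,0,0,0, 0,-0.9,-0.93,0,0,0,0]'
python3 -m pendant '[0,-0.9,-0.93,0,0,0,0, 0,-0.9,-0.93,0,0,0,0, 0,-0.9,-0.93,0,0,0,0, 0,-0.9,-0.93,0,0,0,0, 0,-0.9,-0.93,0,0,0,0]'
python3 -m pendant '[0,0,0,-0.75,0,0,0, 0,0,0,-0.75,0,0,0, 0,0,0,-0.7,0,0,0, 0.5,0,0,0,0,0,0, 0.5,0,0,0,0,0,0]'
python3 - <<'E'
from h import *
import cv2
cv2.imwrite("pics/s1.png",cv2.resize(manip.grab_frame("scene")[115:275,205:385,::-1],None,fx=3.7,fy=3.7,interpolation=cv2.INTER_CUBIC))
cv2.imwrite("pics/w1.png",manip.grab_frame("wrist")[:,:,::-1])
print(manip.get_state()['eef_pos'],manip.get_state()['joints'])
E
```

```text
time_s: 1.65
eef_pos: [0.4226, 0.1071, 0.1912]
eef_rot: [[-0.0, -0.907, 0.421], [-0.0, 0.421, 0.907], [-1.0, 0.0, -0.0]]
ft_force: [-0.1, 0.6, -0.4]
opening: 0.004
time_s: 2.15
eef_pos: [0.4756, -0.0458, 0.1911]
eef_rot: [[-0.0, -0.907, 0.421], [0.0, 0.421, 0.907], [-1.0, 0.0, -0.0]]
ft_force: [0.4, 0.4, 0.7]
opening: 0.001
time_s: 2.65
eef_pos: [0.4754, -0.0444, 0.1653]
eef_rot: [[0.0, -0.979, 0.205], [-0.0, 0.205, 0.979], [-1.0, -0.0, 0.0]]
ft_force: [0.1, -0.7, -0.6]
opening: 0.004
[ 0.47369223 -0.04414753  0.16384809] [-1.17950294e-01  2.44760002e-01  1.97184858e+00  6.88662016e-06
  9.29262693e-01 -1.48305260e+00]
```

View pics/s1.png

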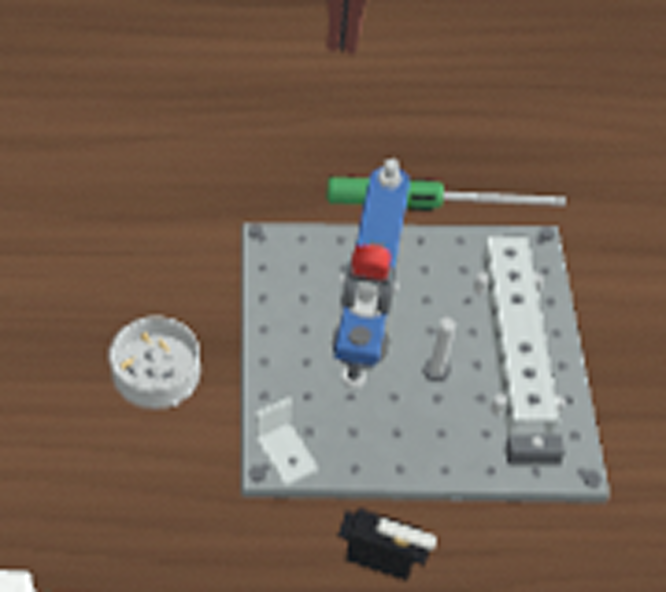

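View pics/w1.png

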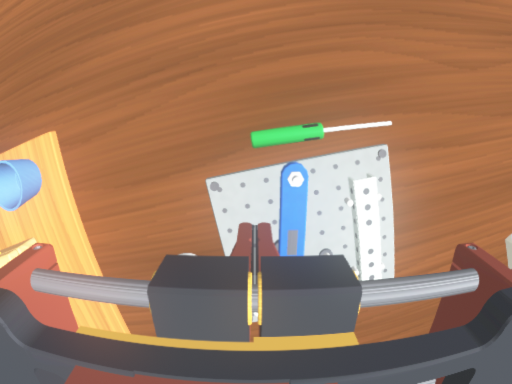

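The finger is left of the strap as intended and the views match the pose. Now I'll descend to z of about 0.048.

```bash

python3 -m pendant '[0.95,-0.28,0,0,0,0,0, 0.95,0,0,0,0,0,0, 0.95,0,0,0,0,0,0, 0.95,0,0,0,0,0,0, 0.8,0,0,0,0,0,0]'
python3 - <<'E'
from h import *
import cv2
print(manip.get_state()['eef_pos'],manip.get_state()['ft_force'])
f=manip.grab_frame("side")[195:345,165:345,::-1]
cv2.imwrite("pics/d2.png",cv2.resize(f,None,fx=3.7,fy=3.7,interpolation=cv2.INTER_CUBIC))
cv2.imwrite("pics/s2.png",cv2.resize(manip.grab_frame("scene")[115:275,205:385,::-1],None,fx=3.7,fy=3.7,interpolation=cv2.INTER_CUBIC))
E
```

```text
time_s: 3.25
eef_pos: [0.4818, -0.0457, 0.0497]
eef_rot: [[-0.001, -0.979, 0.204], [0.0, 0.204, 0.979], [-1.0, 0.001, -0.0]]
ft_force: [-0.2, -0.2, -0.3]
opening: 0.007
[ 0.48183342 -0.04568419  0.04972656] [-0.19130904 -0.1950105  -0.33181681]
```

View pics/d2.png

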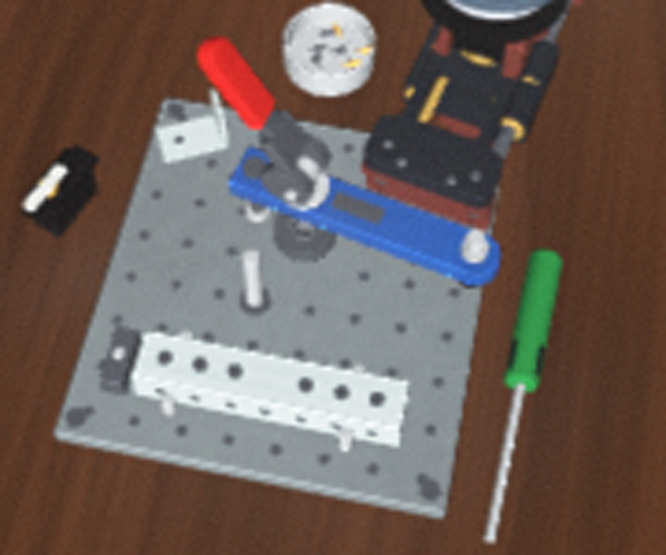

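View pics/s2.png

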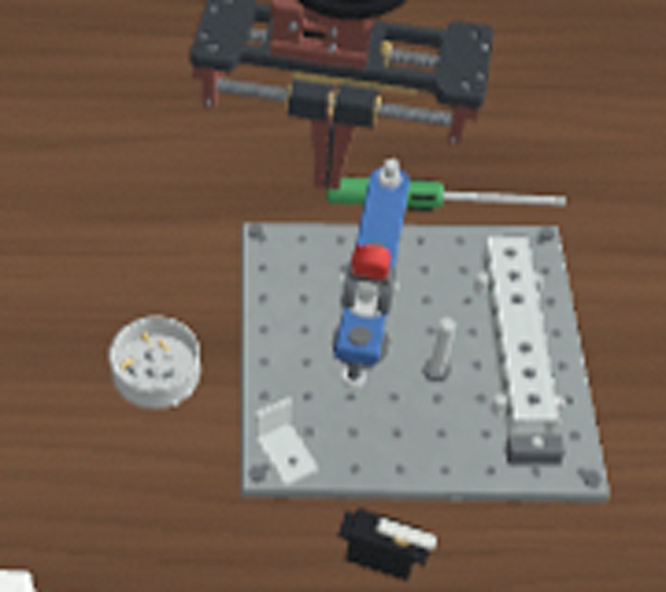

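The finger is beside the strap at r of about 0.087, clear of everything. I'll approach until it touches.

```bash

python3 -m pendant '[0,0,0.2,0,0,0,0, 0,0,0.2,0,0,0,0, 0,0,0.1,0,0,0,0, 0,0,0.1,0,0,0,0, 0,0,0,0,0,0,0]'
python3 -m pendant '[0,0,0.1,0,0,0,0, 0,0,0.1,0,0,0,0, 0,0,0.1,0,0,0,0]'
```

```text
time_s: 3.85
eef_pos: [0.4859, -0.0308, 0.0518]
eef_rot: [[0.001, -0.979, 0.202], [-0.0, 0.202, 0.979], [-1.0, -0.001, 0.0]]
ft_force: [0.1, -0.0, 0.8]
opening: 0.007
time_s: 4.15
eef_pos: [0.487, -0.0237, 0.0512]
eef_rot: [[0.0, -0.979, 0.203], [0.0, 0.203, 0.979], [-1.0, -0.0, 0.0]]
ft_force: [-0.4, -0.5, 0.1]
opening: 0.002
```

```bash

python3 -m pendant '[0.1,0,0.1,0,0,0,0, 0,0,0.1,0,0,0,0, 0,0,0,0,0,0,0]'
python3 -m pendant '[0,0,0.1,0,0,0,0, 0,0,0.1,0,0,0,0, 0,0,0,0,0,0,0]'
```

```text
time_s: 4.45
eef_pos: [0.4879, -0.0187, 0.0485]
eef_rot: [[-0.0, -0.979, 0.203], [0.0, 0.203, 0.979], [-1.0, 0.0, -0.0]]
ft_force: [-0.0, 0.1, -0.7]
opening: 0.002
time_s: 4.75
eef_pos: [0.4891, -0.0138, 0.0487]
eef_rot: [[0.0, -0.979, 0.203], [0.0, 0.203, 0.979], [-1.0, -0.0, 0.0]]
ft_force: [0.4, 0.0, -0.1]
opening: 0.004
```

```bash
python3 - <<'E'
from h import *
import cv2
print(manip.get_state()['ft_force'])
f=manip.grab_frame("side")[195:345,165:345,::-1]
cv2.imwrite("pics/d3.png",cv2.resize(f,None,fx=3.7,fy=3.7,interpolation=cv2.INTER_CUBIC))
cv2.imwrite("pics/s3.png",cv2.resize(manip.grab_frame("scene")[145:225,265:365,::-1],None,fx=7,fy=7,interpolation=cv2.INTER_CUBIC))
E
```

```text
[ 0.41625858  0.03674798 -0.09531597]
```

View pics/d3.png

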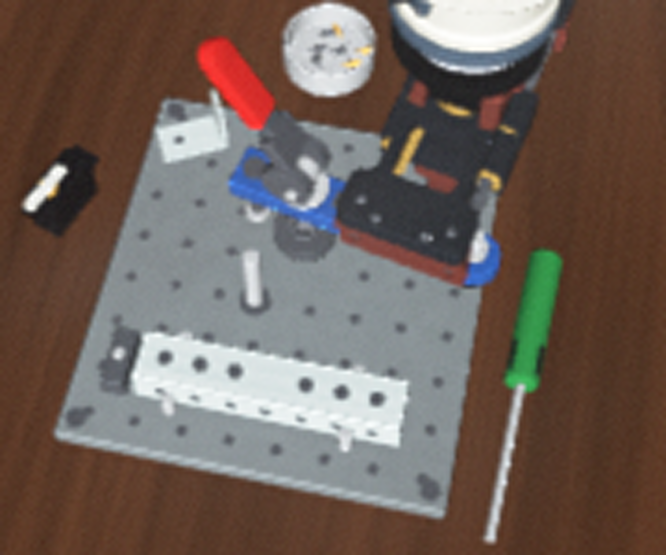

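View pics/s3.png

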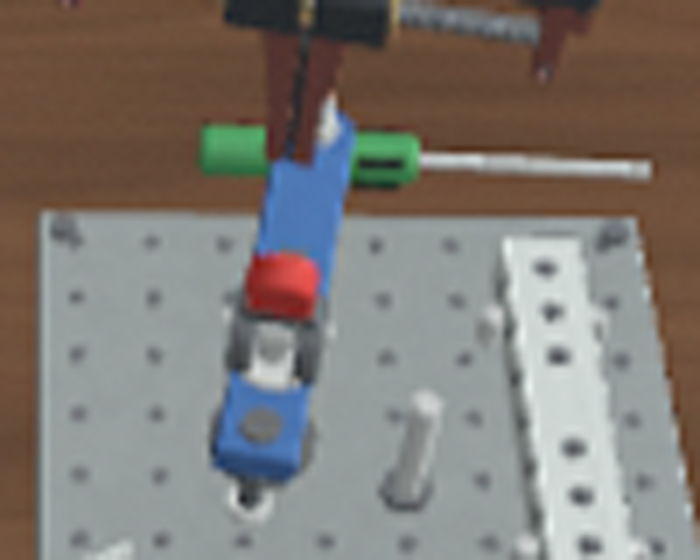

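```bash
python3 - <<'E'
from h import *
p=manip.get_state()['eef_pos'];print(p)
for z in(.0487,.055,.066,.075):
    P=[p[0],p[1],z];print(z,(proj('scene',P)-[265,145])*7,(proj('side',P)-[165,195])*3.7)
q=np.load('q.npy')
for t in (1.365,):
  for r,w in((.12,0),(.09,.014),(.09,-.014),(.105,0)):
    P=fx(q,[[-r*np.sin(t)+w*np.cos(t),r*np.cos(t)+w*np.sin(t),.066]]);print(r,w,P,(proj('scene',P)-[265,145])*7)
E
```

```text
[ 0.48897966 -0.01396818  0.04869406]
0.0487 [[279.49585044 194.83326687]] [[445.5981957  241.41479763]]
0.055 [[281.13321503 183.58575735]] [[446.19692625 235.95411923]]
0.066 [[284.03623922 163.64408247]] [[447.25778945 226.27859351]]
0.075 [[286.45417336 147.03462517]] [[448.14072363 218.22585653]]
0.12 0 [[0.45743    0.00106094 0.066     ]] [[319.26300796  99.93232675]]
0.09 0.014 [[0.48963004 0.00875231 0.066     ]] [[347.09800763 165.37074021]]
0.09 -0.014 [[ 0.48400809 -0.01867748  0.066     ]] [[270.16926307 153.310279  ]]
0.105 0 [[ 0.47212453 -0.00195082  0.066     ]] [[313.95602003 129.33517517]]
```

```bash
python3 - <<'E'
from h import *
for z in (.0497,.06,.07):print((proj('scene',[.4818,-.0457,z])-[205,115])*3.7)
for p in([.4737,-.0441,.1638],):print((proj('scene',p)-[205,115])*3.7)
import cv2
a=cv2.imread('pics/s2.png');cv2.imwrite('pics/s2b.png',cv2.resize(a[60:300,240:480],None,fx=2.5,fy=2.5))
w=manip.grab_frame("wrist")[:,:,::-1];cv2.imwrite('pics/w3.png',cv2.resize(w[140:320,150:350],None,fx=3,fy=3,interpolation=cv2.INTER_CUBIC))
E
```

```text
[[323.73940797 204.98126839]]
[[324.73430103 195.19380005]]
[[325.7176723  185.51967983]]
[[337.79628319  76.72035173]]
```

View pics/s2b.png

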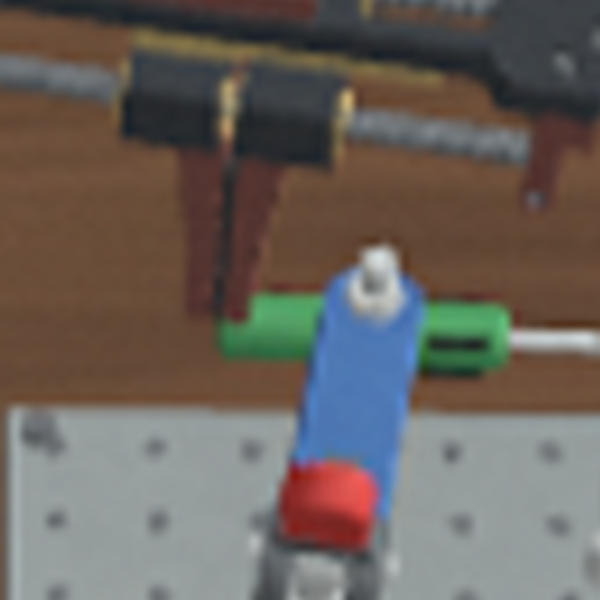

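View pics/w3.png

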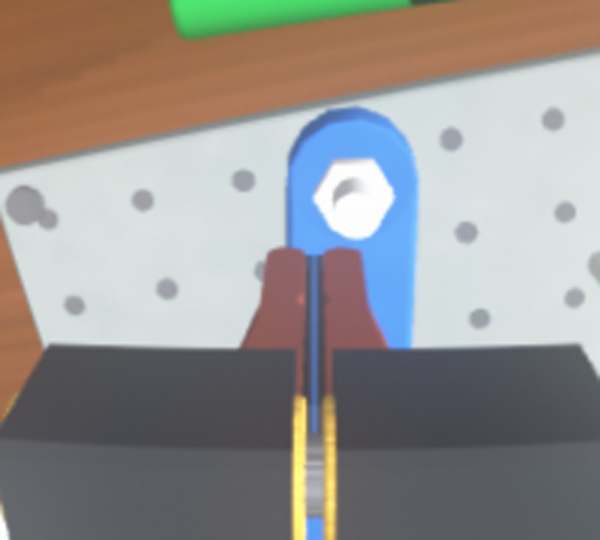

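```bash
python3 - <<'E'
from h import *
def wproj(P):
    c=manip.calibration('wrist');T=c['cam_to_world'];p=(np.array(P)-T[:3,3])@T[:3,:3]
    f=192/np.tan(np.radians(c['vfov']/2));th=np.arctan2(np.hypot(p[0],p[1]),p[2]);ph=np.arctan2(p[1],p[0])
    return np.array([c['cx']+f*th*np.cos(ph),c['cy']+f*th*np.sin(ph)]),p
s=manip.get_state();R=s['eef_rot'];p=s['eef_pos']
for d in(0,-.01,-.0187,-.03,-.05):
  for y in(0,.01):
    u,_=wproj(p+R[:,0]*d+R[:,1]*y);print(d,y,u.round(1),((u-[150,140])*3).round(0))
print(wproj(p)[1])
q=np.load('q.npy')
for r in(.105,.12):
  P=fx(q,[[-r*np.sin(1.365),r*np.cos(1.365),.066]])[0];print(r,(wproj(P)[0]-[150,140])*3)
for w in(.014,-.014):
  r=.09;P=fx(q,[[-r*np.sin(1.365)+w*np.cos(1.365),r*np.cos(1.365)+w*np.sin(1.365),.066]])[0];print(w,(wproj(P)[0]-[150,140])*3)
E
```

```text
0 0 [253.7 220.1] [311. 240.]
0 0.01 [253.7 206.4] [311. 199.]
-0.01 0 [253.7 225.4] [311. 256.]
-0.01 0.01 [253.7 211.1] [311. 213.]
-0.0187 0 [253.7 230.4] [311. 271.]
-0.0187 0.01 [253.6 215.6] [311. 227.]
-0.03 0 [253.6 237.5] [311. 293.]
-0.03 0.01 [253.6 222. ] [311. 246.]
-0.05 0 [253.6 252.5] [311. 337.]
-0.05 0.01 [253.5 235.5] [311. 287.]
[-0.00037904  0.01781349  0.206241  ]
0.105 [351.48602188 183.81876396]
0.12 [352.11000669 112.95806375]
0.014 [416.31822161 250.91225728]
-0.014 [284.74941154 251.63704869]
```

The fingertips look about 19 mm higher in both the scene and wrist pictures than the reported TCP, so they are passing just over the strap. I'll back off, lower by 20 mm, which is safe either way, and look again.

```bash

python3 -m pendant '[0,0,-0.5,0,0,0,0, 0,0,-0.5,0,0,0,0, 0,0,-0.3,0,0,0,0, 0.4,0,0,0,0,0,0, 0.4,0,0,0,0,0,0]'
python3 - <<'E'
from h import *
import cv2
s=manip.get_state();p=s['eef_pos'];print(p,s['opening'],s['ft_force'])
cv2.imwrite("pics/s4.png",cv2.resize(manip.grab_frame("scene")[145:225,265:365,::-1],None,fx=7,fy=7,interpolation=cv2.INTER_CUBIC))
for dz in(0,.01,.02):print(dz,(proj('scene',p+[0,0,dz])-[265,145])*7)
E
```

```text
time_s: 5.4
eef_pos: [0.4824, -0.0464, 0.0281]
eef_rot: [[0.001, -0.979, 0.204], [-0.0, 0.204, 0.979], [-1.0, -0.001, 0.0]]
ft_force: [0.7, -0.5, 0.4]
opening: 0.002
[ 0.48244806 -0.04640276  0.02812574] 0.002053046374516288 [ 0.65249006 -0.46380527  0.37349911]
0 [[186.84620022 216.82734425]]
0.01 [[188.59095273 199.52096389]]
0.02 [[190.36618906 181.9122113 ]]
```

View pics/s4.png

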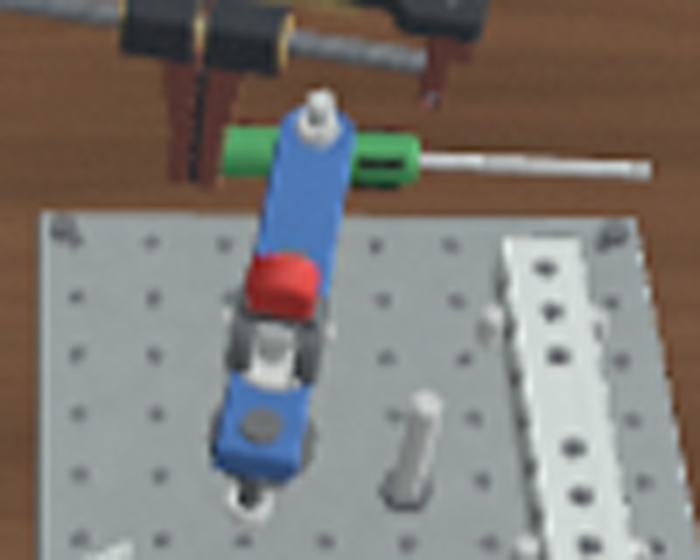

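The tip now shows at (195,183), so its real height is about 0.047, level with the strap. Approaching again.

```bash

python3 -m pendant '[0,0,0.3,0,0,0,0, 0,0,0.2,0,0,0,0, 0,0,0.1,0,0,0,0, 0,0,0,0,0,0,0]'
python3 -m pendant '[0,0,0.1,0,0,0,0, 0,0,0,0,0,0,0]'
python3 -m pendant '[0,0,0.1,0,0,0,0, 0,0,0,0,0,0,0]'
```

```text
time_s: 5.85
eef_pos: [0.4857, -0.0305, 0.0289]
eef_rot: [[0.001, -0.979, 0.202], [-0.0, 0.202, 0.979], [-1.0, -0.001, 0.0]]
ft_force: [0.9, 0.9, 0.6]
opening: 0.005
time_s: 6.05
eef_pos: [0.486, -0.0286, 0.0289]
eef_rot: [[0.0, -0.979, 0.203], [-0.0, 0.203, 0.979], [-1.0, -0.0, -0.0]]
ft_force: [-0.2, 0.6, -0.1]
opening: 0.004
time_s: 6.25
eef_pos: [0.4862, -0.0263, 0.0287]
eef_rot: [[-0.0, -0.979, 0.203], [-0.0, 0.203, 0.979], [-1.0, 0.0, -0.0]]
ft_force: [-1.8, -2.4, 1.6]
opening: 0.003
```

Contact. Now the arc.

```bash

python3 -m pendant '[0,0.04,0.185,0.5,0,0,0, 0,0.04,0.185,0.5,0,0,0, 0,0.04,0.185,0.5,0,0,0, 0,0.04,0.185,0.5,0,0,0, 0,0.04,0.185,0.5,0,0,0]'
python3 -m pendant '[0,0.04,0.185,0.5,0,0,0, 0,0.04,0.185,0.5,0,0,0, 0,0.04,0.185,0.5,0,0,0, 0,0.04,0.185,0.5,0,0,0, 0,0.04,0.185,0.5,0,0,0]'
python3 - <<'E'
from h import *
import cv2
s=manip.get_state();p=s['eef_pos'];q=np.load('q.npy')
R=s['eef_rot'];d=p-[q[0],q[1],0];print(d@R[:,1],d@R[:,2],np.degrees(np.arctan2(R[1,2],R[0,2])))
cv2.imwrite("pics/s5.png",cv2.resize(manip.grab_frame("scene")[135:255,245:385,::-1],None,fx=5,fy=5,interpolation=cv2.INTER_CUBIC))
E
```

```text
time_s: 6.75
eef_pos: [0.4886, -0.0029, 0.0287]
eef_rot: [[-0.0, -0.892, 0.452], [-0.0, 0.452, 0.892], [-1.0, 0.0, -0.0]]
ft_force: [-0.8, -2.9, 1.8]
opening: 0.004
time_s: 7.25
eef_pos: [0.497, 0.0191, 0.0287]
eef_rot: [[0.0, -0.745, 0.667], [-0.0, 0.667, 0.745], [-1.0, -0.0, -0.0]]
ft_force: [-0.4, -4.2, 1.5]
opening: 0.007
0.08618869956032195 -0.020615227139970636 48.15909735042474
```

View pics/s5.png

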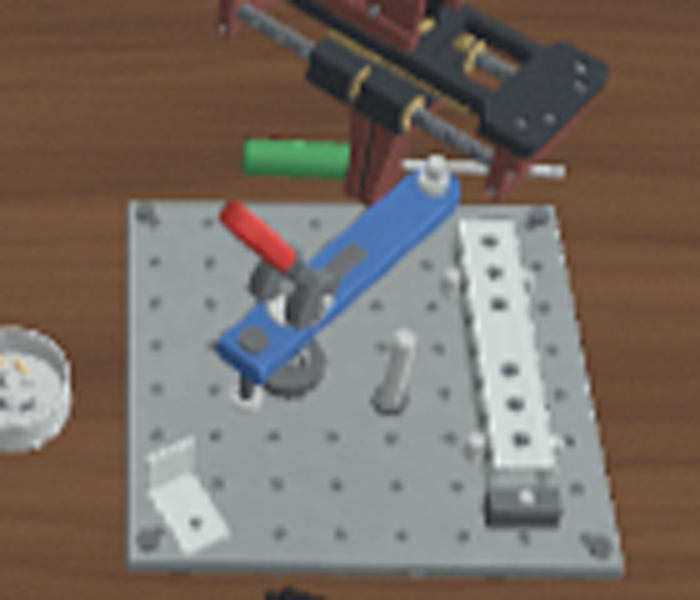

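The strap has swung halfway and follows the finger, with the bystanders untouched. Continuing.

```bash

python3 -m pendant '[0,0.04,0.185,0.5,0,0,0, 0,0.04,0.185,0.5,0,0,0, 0,0.04,0.185,0.5,0,0,0, 0,0.04,0.185,0.5,0,0,0, 0,0.04,0.185,0.5,0,0,0]'
python3 -m pendant '[0,0.04,0.185,0.5,0,0,0, 0,0.04,0.185,0.5,0,0,0, 0,0.04,0.185,0.5,0,0,0, 0,0.04,0.185,0.5,0,0,0, 0,0.04,0.185,0.5,0,0,0]'
python3 -m pendant '[0,0.04,0.185,0.5,0,0,0, 0,0.04,0.185,0.5,0,0,0, 0,0.04,0.185,0.5,0,0,0]'
python3 - <<'E'
from h import *
import cv2
s=manip.get_state();p=s['eef_pos'];q=np.load('q.npy')
R=s['eef_rot'];d=p-[q[0],q[1],0];print(d@R[:,1],d@R[:,2],np.degrees(np.arctan2(R[1,2],R[0,2])))
cv2.imwrite("pics/s6.png",cv2.resize(manip.grab_frame("scene")[135:255,245:385,::-1],None,fx=5,fy=5,interpolation=cv2.INTER_CUBIC))
E
```

```text
time_s: 7.8
eef_pos: [0.5102, 0.0382, 0.0286]
eef_rot: [[-0.001, -0.548, 0.837], [-0.0, 0.837, 0.548], [-1.0, 0.0, -0.001]]
ft_force: [-1.1, -3.6, 0.5]
opening: 0.006
time_s: 8.3
eef_pos: [0.528, 0.0532, 0.0284]
eef_rot: [[-0.002, -0.313, 0.95], [-0.0, 0.95, 0.313], [-1.0, 0.0, -0.002]]
ft_force: [-2.3, -3.5, 0.8]
opening: 0.008
time_s: 8.6
eef_pos: [0.5403, 0.0598, 0.0283]
eef_rot: [[-0.002, -0.16, 0.987], [-0.0, 0.987, 0.16], [-1.0, 0.0, -0.002]]
ft_force: [-3.3, -1.8, 1.3]
opening: 0.0
0.0873217056824386 -0.021076019090279476 9.215931118877746
```

View pics/s6.png

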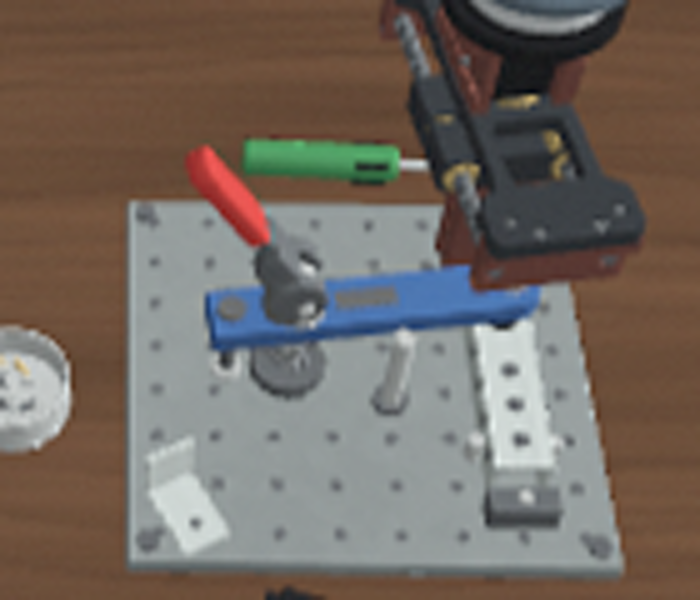

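```bash

python3 -m pendant '[0,0.04,0.185,0.5,0,0,0, 0,0.04,0.185,0.5,0,0,0, 0,0.02,0.1,0.25,0,0,0]'
python3 -m pendant '[0,0.01,0.06,0.15,0,0,0, 0,0.01,0.04,0.1,0,0,0]'
python3 -m pendant '[0,0,0.05,0,0,0,0, 0,0,0,0,0,0,0]'
python3 -m pendant '[0,0,0.05,0,0,0,0, 0,0,0,0,0,0,0]'
```

```text
time_s: 8.95
eef_pos: [0.5519, 0.0638, 0.0283]
eef_rot: [[-0.002, -0.031, 1.0], [-0.0, 1.0, 0.031], [-1.0, -0.0, -0.002]]
ft_force: [-3.6, -1.4, 1.3]
opening: -0.002
time_s: 9.15
eef_pos: [0.5524, 0.0641, 0.0281]
eef_rot: [[-0.006, -0.006, 1.0], [-0.001, 1.0, 0.006], [-1.0, -0.001, -0.006]]
ft_force: [-9.1, -2.8, 5.6]
opening: 0.002
time_s: 9.35
eef_pos: [0.5523, 0.0642, 0.028]
eef_rot: [[-0.008, -0.006, 1.0], [-0.001, 1.0, 0.006], [-1.0, -0.0, -0.008]]
ft_force: [-11.1, -2.7, 7.0]
opening: 0.006
time_s: 9.55
eef_pos: [0.5524, 0.0642, 0.0279]
eef_rot: [[-0.01, -0.006, 1.0], [-0.001, 1.0, 0.006], [-1.0, -0.0, -0.01]]
ft_force: [-13.7, -1.5, 9.5]
opening: 0.007
```

The force climbs from 3.6 to 14 N with no motion, so the strap is against its stop. I'll back off, raise and look.

```bash

python3 -m pendant '[0,0,-0.5,0,0,0,0, 0,0,-0.8,0,0,0,0, -0.9,0,0,0,0,0,0, -0.9,0,0,0,0,0,0, -0.9,0,0,0,0,0,0]'
python3 -m pendant '[-0.9,0,0,0,0,0,0, -0.9,0,0,0,0,0,0, -0.9,0,0,0,0,0,0]'
python3 - <<'E'
from h import *
import cv2
s=manip.get_state();print(s['eef_pos'],s['ft_force'])
cv2.imwrite("pics/s7.png",cv2.resize(manip.grab_frame("scene")[135:255,245:385,::-1],None,fx=5,fy=5,interpolation=cv2.INTER_CUBIC))
cv2.imwrite("pics/d7.png",cv2.resize(manip.grab_frame("side")[195:345,165:325,::-1],None,fx=4,fy=4,interpolation=cv2.INTER_CUBIC))
E
```

```text
time_s: 10.05
eef_pos: [0.5256, 0.0646, 0.0971]
eef_rot: [[0.002, -0.006, 1.0], [0.0, 1.0, 0.006], [-1.0, 0.0, 0.002]]
ft_force: [-0.1, 0.6, 0.5]
opening: 0.002
time_s: 10.35
eef_pos: [0.5257, 0.0646, 0.1649]
eef_rot: [[0.002, -0.006, 1.0], [0.001, 1.0, 0.006], [-1.0, 0.001, 0.002]]
ft_force: [0.5, -0.1, 0.6]
opening: 0.007
[0.52572752 0.06459295 0.1649086 ] [ 0.51246638 -0.12342066  0.64778689]
```

View pics/s7.png

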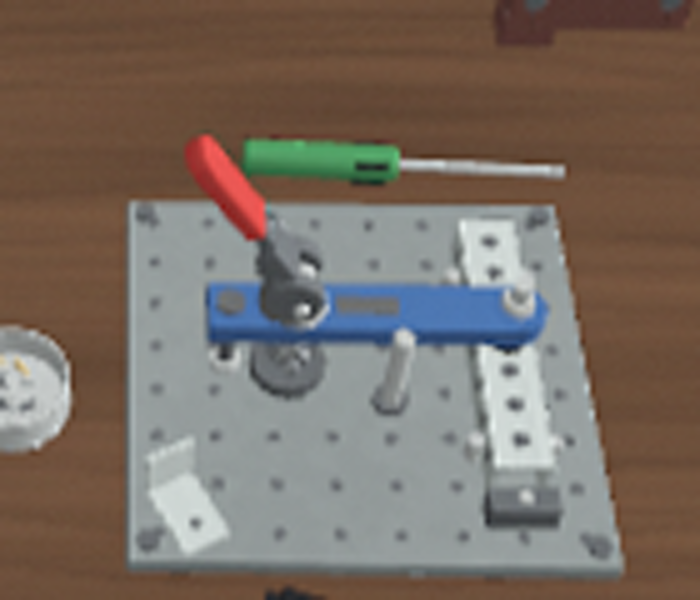

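View pics/d7.png

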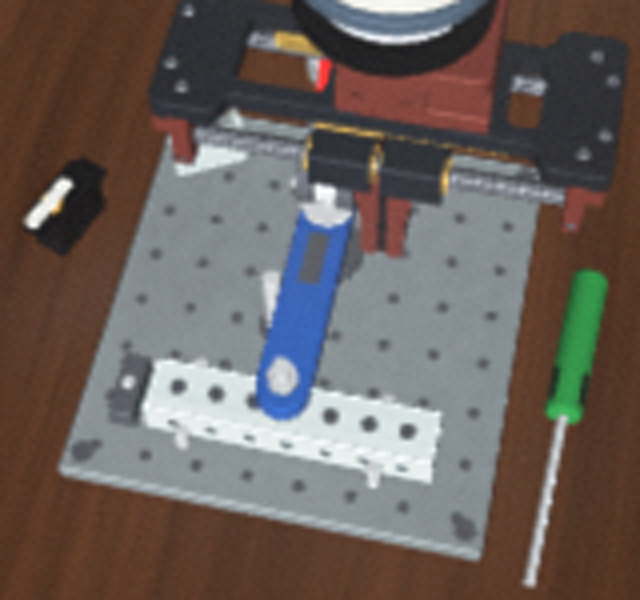

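The strap is home against the pin (scene ~(400,335), nose over the rail), the rail is undisturbed, and the lever leans to -y. I'll stage the finger over the pivot, on the nose side of the lever.

```bash

python3 -m pendant '[0,0,0.95,0,0,0,0, 0,-0.2,0.95,0,0,0,0, 0.2,-0.8,0.08,0,0,0,0, 0.3,-0.8,0,0,0,0,0, 0.4,-0.8,0,0,0,0,0]'
python3 -m pendant '[0,-0.7,0,0,0,0,0, 0,0,0,0,0,0,0]'
python3 - <<'E'
from h import *
import cv2
s=manip.get_state();print(s['eef_pos'],s['ft_force'])
cv2.imwrite("pics/s8.png",cv2.resize(manip.grab_frame("scene")[75:255,225:385,::-1],None,fx=3.3,fy=3.3,interpolation=cv2.INTER_CUBIC))
cv2.imwrite("pics/d8.png",cv2.resize(manip.grab_frame("side")[145:345,125:325,::-1],None,fx=3,fy=3,interpolation=cv2.INTER_CUBIC))
E
```

```text
time_s: 10.95
eef_pos: [0.5752, -0.0009, 0.1399]
eef_rot: [[0.0, -0.006, 1.0], [0.0, 1.0, 0.006], [-1.0, 0.0, 0.0]]
ft_force: [0.4, 0.3, -0.7]
opening: 0.004
time_s: 11.15
eef_pos: [0.5747, -0.0193, 0.1397]
eef_rot: [[-0.001, -0.004, 1.0], [-0.0, 1.0, 0.004], [-1.0, -0.0, -0.001]]
ft_force: [-0.6, 1.2, -0.4]
opening: 0.008
[ 0.57466684 -0.01934837  0.13972055] [-0.63867996  1.19116025 -0.38255492]
```

View pics/s8.png

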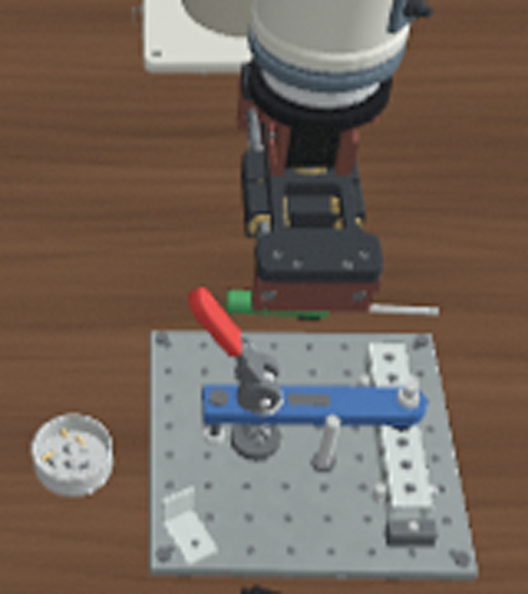

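View pics/d8.png

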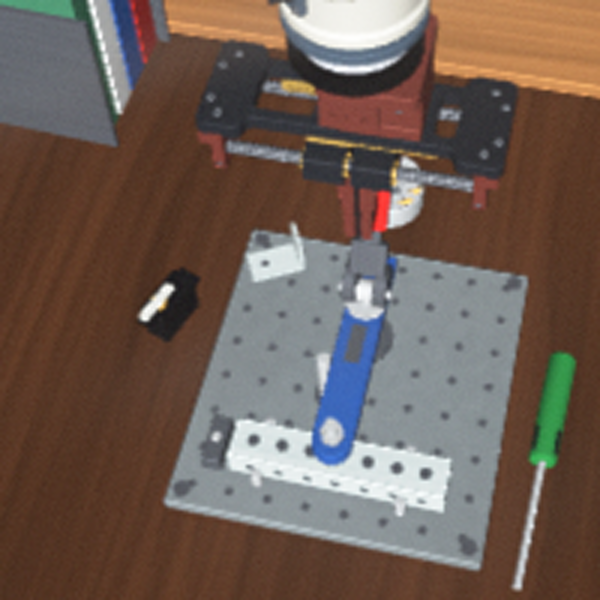

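```bash
python3 - <<'E'
from h import *
q=np.load('q.npy');p=manip.get_state()['eef_pos'];print(p)
f=lambda P:((proj('side',P)-[125,145])*3)[0]
for dz in(0,.02):print('tip',f(p+[0,0,dz]))
g=lambda x,y,z:fx(q,[[x,y,z]])
for e in(.9,1.0,1.1):
  for s,o in((.049,.0055),(.11,0)): print(e,s,f(g(0,-s*np.cos(e)+o*np.sin(e),.082+s*np.sin(e)+o*np.cos(e))),((proj('scene',g(0,-s*np.cos(e)+o*np.sin(e),.082+s*np.sin(e)+o*np.cos(e)))-[225,75])*3.3)[0])
print('nose',f(g(0,.105,.083)), 'pin', f(g(0,0,.082)))
E
```

```text
[ 0.57504892 -0.01774051  0.14049288]
tip [361.59243224 249.03201738]
tip [361.06695257 232.07756064]
0.9 0.049 [371.81506971 224.90425388] [230.5712774  346.19143558]
0.9 0.11 [383.93186698 137.87620739] [170.87566507 302.74901756]
1.0 0.049 [370.47373936 228.00909827] [237.14201499 343.97510727]
1.0 0.11 [381.2215837  142.20890707] [184.94468301 296.23139065]
1.1 0.049 [369.06007602 231.77098731] [244.01474322 342.16393765]
1.1 0.11 [378.27340216 148.18728885] [200.06057309 290.59135349]
nose [330.69093512 423.92815906] pin [364.73748767 288.9425631 ]
```

The tip projection (about +0.019 m again) and the handle at elevation 1.10 match the geometry. Now I'll move to contact with the lever.

```bash

python3 -m pendant '[0,-0.5,-0.1,0,0,0,0, 0,-0.4,0,0,0,0,0, 0,-0.15,0,0,0,0,0, 0,0,0,0,0,0,0]'
python3 -m pendant '[0,-0.1,0,0,0,0,0, 0,-0.1,0,0,0,0,0, 0,0,0,0,0,0,0]'
```

```text
time_s: 11.65
eef_pos: [0.573, -0.0447, 0.1413]
eef_rot: [[0.0, -0.004, 1.0], [-0.0, 1.0, 0.004], [-1.0, -0.0, 0.0]]
ft_force: [-0.8, -0.1, 0.1]
opening: 0.009
time_s: 11.95
eef_pos: [0.5729, -0.0493, 0.1412]
eef_rot: [[0.0, -0.005, 1.0], [-0.0, 1.0, 0.005], [-1.0, -0.0, 0.0]]
ft_force: [0.1, 0.1, 0.1]
opening: 0.007
```

```bash

python3 -m pendant '[0,-0.1,0,0,0,0,0, 0,-0.1,0,0,0,0,0, 0,0,0,0,0,0,0]'
python3 -m pendant '[0,-0.1,0,0,0,0,0, 0,-0.1,0,0,0,0,0, 0,0,0,0,0,0,0]'
```

```text
time_s: 12.25
eef_pos: [0.5729, -0.0544, 0.1412]
eef_rot: [[0.0, -0.005, 1.0], [-0.0, 1.0, 0.005], [-1.0, -0.0, 0.0]]
ft_force: [-0.4, 1.1, -0.5]
opening: 0.007
time_s: 12.55
eef_pos: [0.5729, -0.0592, 0.1412]
eef_rot: [[0.0, -0.005, 1.0], [0.0, 1.0, 0.005], [-1.0, 0.0, 0.0]]
ft_force: [-0.5, 0.7, 0.7]
opening: 0.006
```

```bash
python3 - <<'E'
from h import *
import cv2
cv2.imwrite("pics/s9.png",cv2.resize(manip.grab_frame("scene")[95:235,235:365,::-1],None,fx=4.2,fy=4.2,interpolation=cv2.INTER_CUBIC))
cv2.imwrite("pics/d9.png",cv2.resize(manip.grab_frame("side")[165:285,185:305,::-1],None,fx=5,fy=5,interpolation=cv2.INTER_CUBIC))
E
```

```text
(no output)
```

View pics/s9.png

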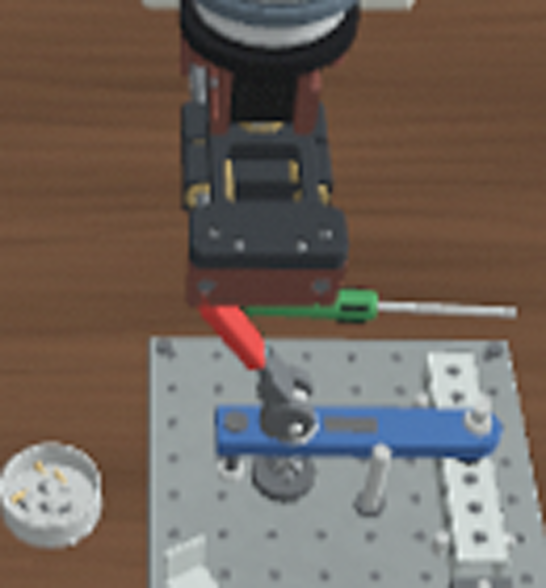

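View pics/d9.png

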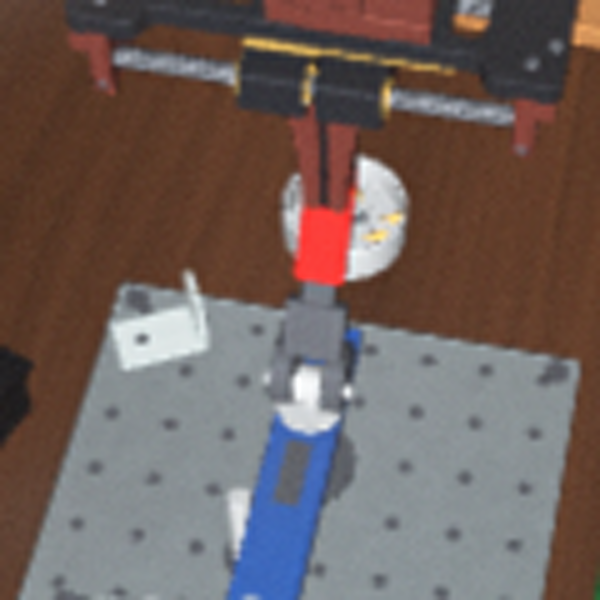

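The finger is centred on the handle, with the tip at (330,210) in the side crop just at its face. I'll keep going until the force rises.

```bash

python3 -m pendant '[0,-0.1,0,0,0,0,0, 0,-0.1,0,0,0,0,0, 0,0,0,0,0,0,0]'
python3 -m pendant '[0,-0.1,0,0,0,0,0, 0,-0.1,0,0,0,0,0, 0,0,0,0,0,0,0]'
```

```text
time_s: 12.95
eef_pos: [0.5729, -0.0643, 0.1412]
eef_rot: [[-0.0, -0.005, 1.0], [0.0, 1.0, 0.005], [-1.0, 0.0, -0.0]]
ft_force: [0.3, 2.9, 0.2]
opening: 0.004
time_s: 13.25
eef_pos: [0.5729, -0.0696, 0.1412]
eef_rot: [[-0.0, -0.005, 1.0], [-0.0, 1.0, 0.005], [-1.0, -0.0, -0.0]]
ft_force: [0.0, 1.9, 0.1]
opening: 0.006
```

```bash

python3 -m pendant '[0.13,-0.165,0,0,0,0,0, 0.13,-0.165,0,0,0,0,0, 0.13,-0.165,0,0,0,0,0]'
python3 -m pendant '[0.17,-0.16,0,0,0,0,0, 0.17,-0.16,0,0,0,0,0, 0.17,-0.16,0,0,0,0,0]'
python3 -m pendant '[0.195,-0.12,0,0,0,0,0, 0.195,-0.12,0,0,0,0,0]'
python3 - <<'E'
from h import *
import cv2
cv2.imwrite("pics/s10.png",cv2.resize(manip.grab_frame("scene")[95:235,235:365,::-1],None,fx=4.2,fy=4.2,interpolation=cv2.INTER_CUBIC))
cv2.imwrite("pics/d10.png",cv2.resize(manip.grab_frame("side")[165:285,185:305,::-1],None,fx=5,fy=5,interpolation=cv2.INTER_CUBIC))
E
```

```text
time_s: 13.55
eef_pos: [0.5732, -0.0822, 0.1313]
eef_rot: [[0.0, -0.005, 1.0], [-0.0, 1.0, 0.005], [-1.0, -0.0, 0.0]]
ft_force: [-0.7, 0.8, 3.6]
opening: 0.01
time_s: 13.85
eef_pos: [0.5732, -0.0941, 0.1183]
eef_rot: [[0.0, -0.005, 1.0], [-0.0, 1.0, 0.005], [-1.0, -0.0, 0.0]]
ft_force: [-0.1, -0.2, 2.2]
opening: 0.005
time_s: 14.05
eef_pos: [0.5733, -0.0999, 0.1085]
eef_rot: [[0.0, -0.005, 1.0], [-0.0, 1.0, 0.005], [-1.0, -0.0, 0.0]]
ft_force: [0.1, -0.2, 3.2]
opening: 0.009
```

View pics/s10.png

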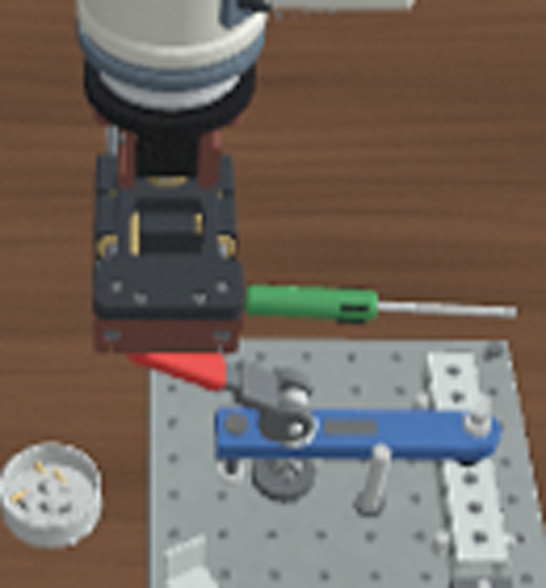

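View pics/d10.png

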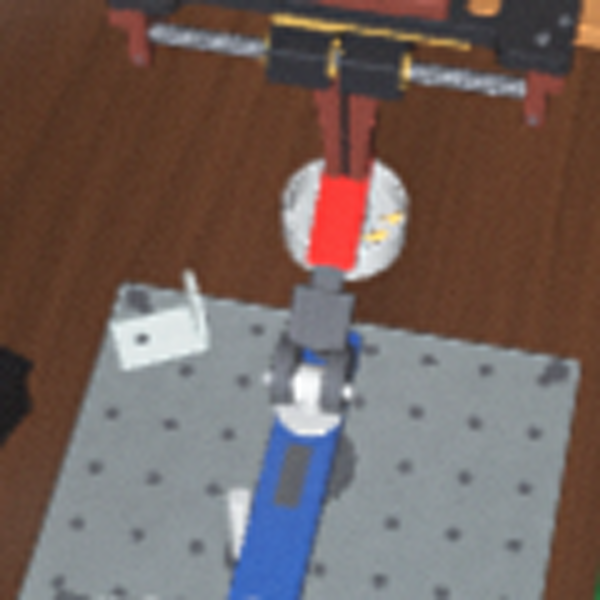

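The lever is well on its way down with the finger at about 89 mm along it. Continuing down the arc.

```bash

python3 -m pendant '[0.2,-0.08,0,0,0,0,0, 0.2,-0.06,0,0,0,0,0, 0.2,-0.04,0,0,0,0,0]'
python3 -m pendant '[0.2,-0.04,0,0,0,0,0, 0.2,0,0,0,0,0,0]'
python3 -m pendant '[0.15,0,0,0,0,0,0, 0,0,0,0,0,0,0]'
python3 -m pendant '[0.1,0,0,0,0,0,0, 0,0,0,0,0,0,0]'
```

```text
time_s: 14.45
eef_pos: [0.5733, -0.1042, 0.0937]
eef_rot: [[0.0, -0.005, 1.0], [-0.0, 1.0, 0.005], [-1.0, -0.0, 0.0]]
ft_force: [0.2, -1.1, 3.5]
opening: 0.005
time_s: 14.65
eef_pos: [0.5733, -0.1053, 0.0836]
eef_rot: [[0.0, -0.005, 1.0], [-0.0, 1.0, 0.005], [-1.0, -0.0, 0.0]]
ft_force: [0.4, -1.2, 2.9]
opening: 0.007
time_s: 14.85
eef_pos: [0.5728, -0.1048, 0.0795]
eef_rot: [[-0.001, -0.005, 1.0], [0.0, 1.0, 0.005], [-1.0, 0.0, -0.001]]
ft_force: [-0.3, 0.0, 0.0]
opening: 0.006
time_s: 15.05
eef_pos: [0.573, -0.105, 0.0774]
eef_rot: [[-0.0, -0.005, 1.0], [0.0, 1.0, 0.005], [-1.0, 0.0, -0.0]]
ft_force: [0.3, -0.9, 1.0]
opening: 0.006
```

```bash

python3 -m pendant '[0.1,0,0,0,0,0,0, 0,0,0,0,0,0,0]'
python3 -m pendant '[0.1,0,0,0,0,0,0, 0,0,0,0,0,0,0]'
python3 - <<'E'
from h import *
import cv2
cv2.imwrite("pics/s11.png",cv2.resize(manip.grab_frame("scene")[95:235,235:365,::-1],None,fx=4.2,fy=4.2,interpolation=cv2.INTER_CUBIC))
cv2.imwrite("pics/d11.png",cv2.resize(manip.grab_frame("side")[165:285,185:305,::-1],None,fx=5,fy=5,interpolation=cv2.INTER_CUBIC))
E
```

```text
time_s: 15.25
eef_pos: [0.5731, -0.105, 0.075]
eef_rot: [[0.0, -0.005, 1.0], [-0.0, 1.0, 0.005], [-1.0, -0.0, 0.0]]
ft_force: [0.8, -1.1, 2.3]
opening: 0.003
time_s: 15.45
eef_pos: [0.5732, -0.1051, 0.0725]
eef_rot: [[0.0, -0.005, 1.0], [-0.0, 1.0, 0.005], [-1.0, -0.0, 0.0]]
ft_force: [0.1, -0.9, 2.3]
opening: 0.006
```

View pics/s11.png

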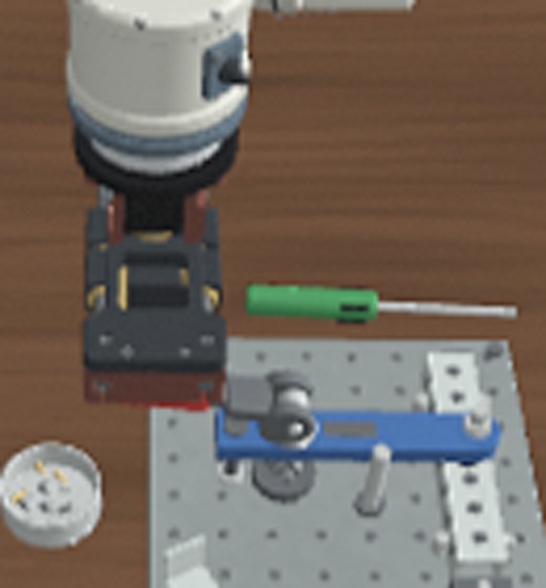

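View pics/d11.png

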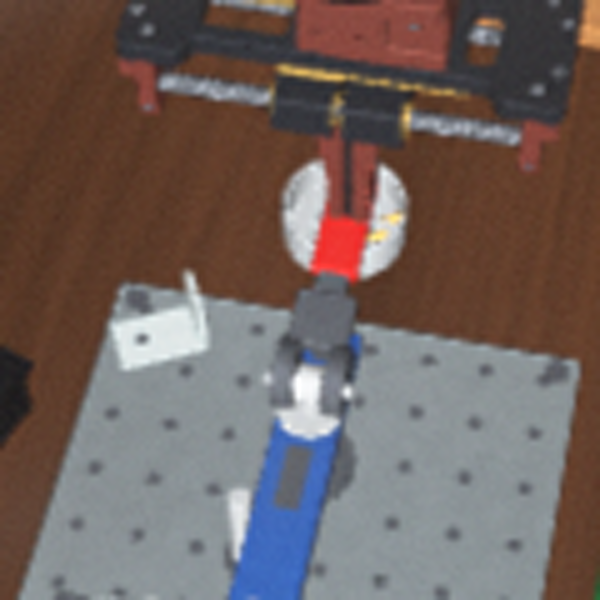

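Nearly level, but no end stop yet.

```bash

python3 -m pendant '[0.1,0,0,0,0,0,0, 0,0,0,0,0,0,0]'
python3 -m pendant '[0.1,0,0,0,0,0,0, 0,0,0,0,0,0,0]'
python3 -m pendant '[0.1,0,0,0,0,0,0, 0,0,0,0,0,0,0]'
```

```text
time_s: 15.75
eef_pos: [0.5732, -0.1051, 0.07]
eef_rot: [[0.0, -0.005, 1.0], [-0.0, 1.0, 0.005], [-1.0, -0.0, 0.0]]
ft_force: [0.4, -1.2, 2.3]
opening: 0.001
time_s: 15.95
eef_pos: [0.5732, -0.1051, 0.0675]
eef_rot: [[0.0, -0.005, 1.0], [-0.0, 1.0, 0.005], [-1.0, -0.0, 0.0]]
ft_force: [0.8, 0.3, 1.9]
opening: 0.002
time_s: 16.15
eef_pos: [0.5731, -0.105, 0.0649]
eef_rot: [[-0.0, -0.005, 1.0], [0.0, 1.0, 0.005], [-1.0, 0.0, -0.0]]
ft_force: [0.6, -1.3, 1.8]
opening: 0.002
```

```bash

python3 -m pendant '[0.1,0,0,0,0,0,0, 0,0,0,0,0,0,0]'
python3 - <<'E'
from h import *
import cv2
cv2.imwrite("pics/s12.png",cv2.resize(manip.grab_frame("scene")[145:225,245:345,::-1],None,fx=7,fy=7,interpolation=cv2.INTER_CUBIC))
cv2.imwrite("pics/d12.png",cv2.resize(manip.grab_frame("side")[165:285,185:305,::-1],None,fx=5,fy=5,interpolation=cv2.INTER_CUBIC))
E
```

```text
time_s: 16.35
eef_pos: [0.5733, -0.1052, 0.0632]
eef_rot: [[0.0, -0.005, 1.0], [-0.0, 1.0, 0.005], [-1.0, -0.0, 0.0]]
ft_force: [-1.8, -1.4, 9.2]
opening: 0.002
```

View pics/s12.png

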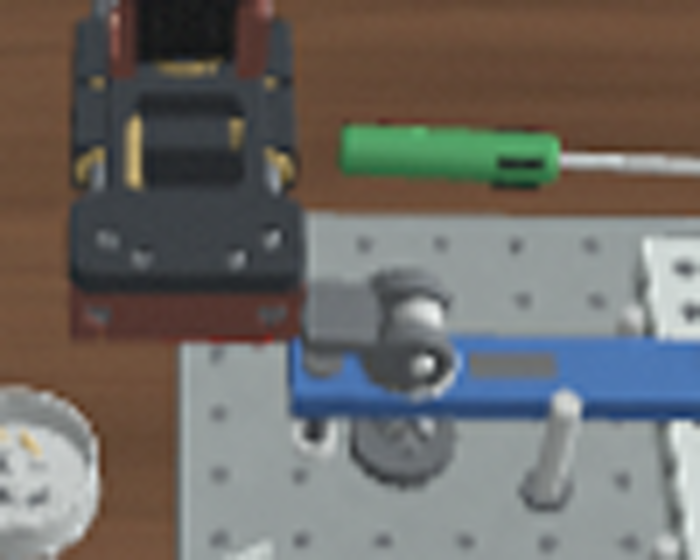

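View pics/d12.png

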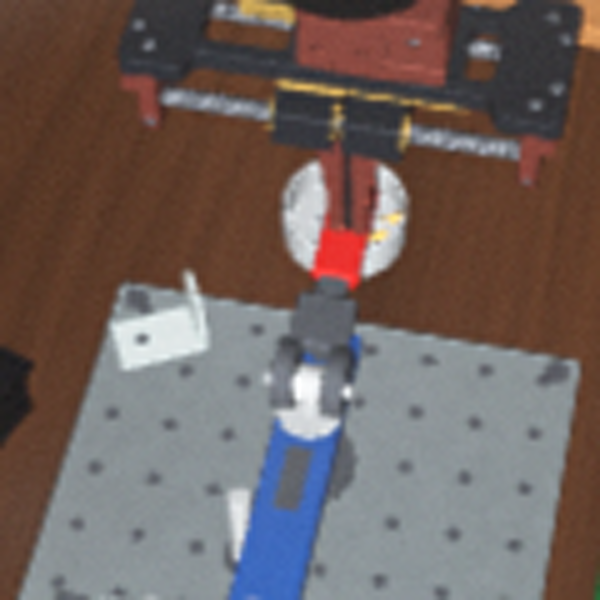

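The force jumped to 9 N and the handle is level. I'll press firmly once more to be sure it is at the end stop.

```bash

python3 -m pendant '[0.1,0,0,0,0,0,0, 0,0,0,0,0,0,0]'
python3 -m pendant '[0.1,0,0,0,0,0,0, 0,0,0,0,0,0,0]'
```

```text
time_s: 16.65
eef_pos: [0.5738, -0.1055, 0.0624]
eef_rot: [[0.001, -0.005, 1.0], [-0.001, 1.0, 0.005], [-1.0, -0.001, 0.001]]
ft_force: [-5.5, -2.2, 23.7]
opening: 0.005
time_s: 16.85
eef_pos: [0.5752, -0.1057, 0.0618]
eef_rot: [[0.004, -0.005, 1.0], [-0.001, 1.0, 0.005], [-1.0, -0.001, 0.004]]
ft_force: [-7.6, -1.0, 37.9]
opening: 0.005
```

That is the hard stop (38 N, no motion). I'll lift clear and inspect.

```bash

python3 -m pendant '[-0.4,0,0,0,0,0,0, -0.9,0,0,0,0,0,0, -0.9,0,0,0,0,0,0, -0.9,0,0,0,0,0,0, -0.9,0,0,0,0,0,0]'
python3 -m pendant '[-0.5,0,-0.9,0,0,0,0, -0.5,0,-0.9,0,0,0,0, 0,0,-0.9,0,0,0,0, 0,0,-0.9,0,0,0,0, 0,0,-0.9,0,0,0,0]'
python3 - <<'E'
from h import *
import cv2
cv2.imwrite("pics/s13.png",cv2.resize(manip.grab_frame("scene")[135:275,225:385,::-1],None,fx=4.2,fy=4.2,interpolation=cv2.INTER_CUBIC))
cv2.imwrite("pics/d13.png",cv2.resize(manip.grab_frame("side")[185:345,165:325,::-1],None,fx=3.7,fy=3.7,interpolation=cv2.INTER_CUBIC))
q=np.load('q.npy')
for e in(.05,.15,.3):
  P=fx(q,[[0,-.11*np.cos(e),.077+.11*np.sin(e)]]);print(e,(proj('scene',P)-[225,135])*4.2,(proj('side',P)-[165,185])*3.7)
for t in(0,.05):
  P=fx(q,[[-.105*np.sin(t),.105*np.cos(t),.078]]);print('stem',t,(proj('scene',P)-[225,135])*4.2,(proj('side',P)-[165,185])*3.7)
E
```

```text
time_s: 17.35
eef_pos: [0.5723, -0.1045, 0.1578]
eef_rot: [[-0.002, -0.005, 1.0], [0.001, 1.0, 0.005], [-1.0, 0.001, -0.002]]
ft_force: [-0.1, 0.1, -0.4]
opening: 0.01
time_s: 17.85
eef_pos: [0.459, -0.105, 0.1822]
eef_rot: [[-0.001, -0.005, 1.0], [0.001, 1.0, 0.005], [-1.0, 0.001, -0.001]]
ft_force: [0.9, 0.0, 0.7]
opening: 0.003
0.05 [[138.76062777 234.87639267]] [[339.74425497  56.60402204]]
0.15 [[140.51763808 222.82575933]] [[339.444083    47.13559247]]
0.3 [[146.94163133 204.67019832]] [[338.31193233  35.58086595]]
stem 0 [[522.10519066 241.69217519]] [[260.18768669 379.07501744]]
stem 0.05 [[520.52215346 234.2955107 ]] [[269.89301547 380.68365937]]
```

View pics/s13.png

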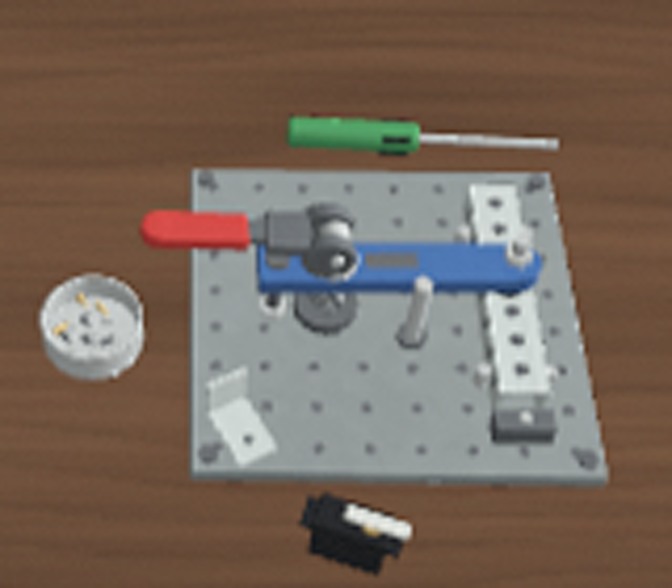

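View pics/d13.png

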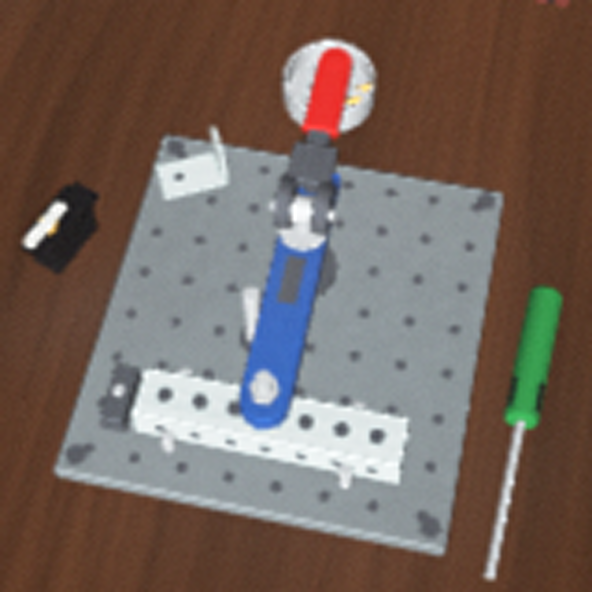

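The lever is level and clamped. I'll check that the strap didn't creep off the pin by comparing the views taken before and after pressing.

```bash
python3 - <<'E'
from h import *
import cv2
A=cv2.imread('pics/s7.png'); A=cv2.resize(A,None,fx=.2,fy=.2,interpolation=cv2.INTER_AREA)  # origin 245,135
f=manip.grab_frame("scene")[:,:,::-1]; g=manip.grab_frame("side")[:,:,::-1]
B=f[135:255,245:385]
D=cv2.resize(cv2.imread('pics/d7.png'),None,fx=.25,fy=.25,interpolation=cv2.INTER_AREA); E=g[195:345,165:325]
k=dict(fx=7,fy=7,interpolation=cv2.INTER_CUBIC)
c=lambda I,y0,y1,x0,x1:cv2.resize(I[y0:y1,x0:x1],None,**k)
cv2.imwrite('pics/cmp_s.png',np.vstack([c(A,45,85,55,115),c(B,45,85,55,115)]))
cv2.imwrite('pics/cmp_d.png',np.hstack([c(D,40,110,55,105),c(E,40,110,55,105)]))
E
```

```text
(no output)
```

View pics/cmp_s.png

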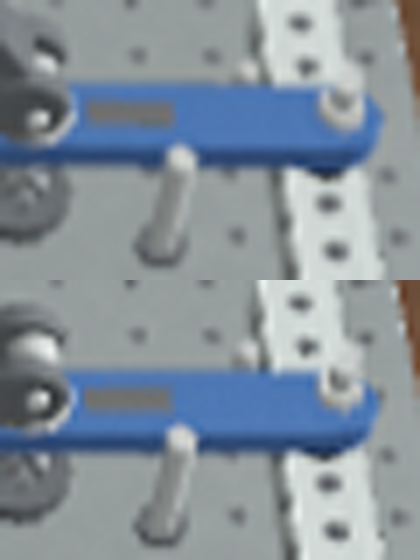

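View pics/cmp_d.png

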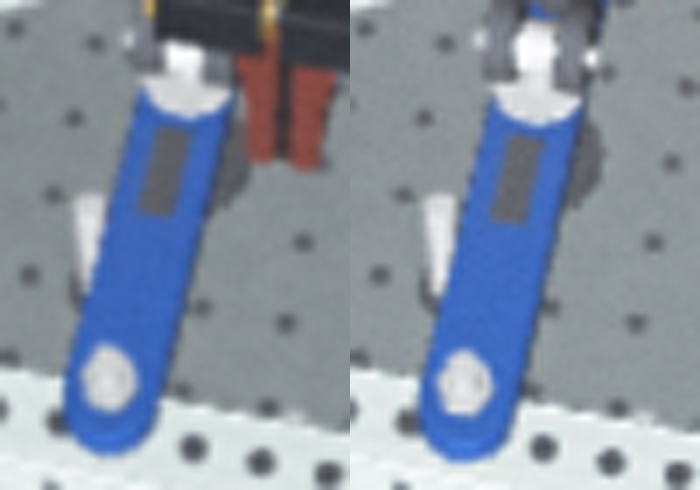

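```bash
python3 - <<'E'
from h import *
import cv2
q=np.load('q.npy')
A=cv2.resize(cv2.imread('pics/s7.png'),None,fx=.2,fy=.2,interpolation=cv2.INTER_AREA)
D=cv2.resize(cv2.imread('pics/d7.png'),None,fx=.25,fy=.25,interpolation=cv2.INTER_AREA)
B=manip.grab_frame("scene")[135:255,245:385,::-1];E=manip.grab_frame("side")[195:345,165:325,::-1]
def sh(I,J,x0,x1,y0,y1):
    u=8;I=cv2.resize(I,None,fx=u,fy=u,interpolation=cv2.INTER_CUBIC);J=cv2.resize(J,None,fx=u,fy=u,interpolation=cv2.INTER_CUBIC)
    r=cv2.matchTemplate(np.ascontiguousarray(J[(y0-4)*u:(y1+4)*u,(x0-4)*u:(x1+4)*u]),np.ascontiguousarray(I[y0*u:y1*u,x0*u:x1*u]),cv2.TM_CCOEFF_NORMED)
    _,m,_,l=cv2.minMaxLoc(r);return (np.array(l)/u-4).round(2),round(m,3)
print('scene stem',sh(A,B,100,108,54,64),'slot',sh(A,B,65,82,56,66),'pin',sh(A,B,73,84,66,84),'rail end',sh(A,B,95,112,86,105))
print('side stem',sh(D,E,65,77,88,101),'slot',sh(D,E,73,84,58,73),'rail',sh(D,E,84,112,94,118))
def st(t,z,r):return fx(q,[[-r*np.sin(t),r*np.cos(t),z]])
for n in('scene','side'):
  for r,z,nm in((.105,.083,'stem'),(.035,.066,'slot')):
    p0=proj(n,st(0,z,r))
    for t in(0,.01,.02,.03):print(n,nm,t,(proj(n,st(t,z-.005,r))-p0).round(2))
E
```

```text
scene stem (array([-0.25,  0.12]), 0.951) slot (array([-0.25,  0.75]), 0.929) pin (array([0.  , 0.25]), 0.959) rail end (array([0., 0.]), 0.999)
side stem (array([0.88, 0.75]), 0.992) slot (array([0.25, 1.12]), 0.989) rail (array([0., 0.]), 0.998)
scene stem 0 [[-0.42  1.3 ]]
scene stem 0.01 [[-0.48  0.95]]
scene stem 0.02 [[-0.56  0.59]]
scene stem 0.03 [[-0.63  0.24]]
scene slot 0 [[-0.26  1.26]]
scene slot 0.01 [[-0.28  1.14]]
scene slot 0.02 [[-0.29  1.02]]
scene slot 0.03 [[-0.31  0.91]]
side stem 0 [[0.09 1.14]]
side stem 0.01 [[0.61 1.24]]
side stem 0.02 [[1.14 1.33]]
side stem 0.03 [[1.66 1.42]]
side slot 0 [[0.05 1.19]]
side slot 0.01 [[0.21 1.22]]
side slot 0.02 [[0.38 1.24]]
side slot 0.03 [[0.54 1.27]]
```

Template matching shows the rail unmoved (0.0 px), but the strap has crept open about 0.015-0.025 rad (~2 mm at the nose). The likely cause is the side drift during the 38 N press. I'll push it back gently against the pin from the same side; the rail's end block is on that side too.

```bash

python3 -m pendant '[0,0.95,0,0,0,0,0, 0,0.95,0,0,0,0,0, 0,0.95,0,0,0,0,0, 0,0.95,0,0,0,0,0, 0,0.95,0,0,0,0,0]'
python3 -m pendant '[0,0.95,0.6,0,0,0,0, 0,0.9,0.6,0,0,0,0, 0,0,0.6,0,0,0,0, 0,0,0.6,0,0,0,0, 0,0,0,0,0,0,0]'
python3 -m pendant '[0.9,0,0,0,0,0,0, 0.9,0,0,0,0,0,0, 0.9,0,0,0,0,0,0, 0.9,0,0,0,0,0,0, 0,0,0,0,0,0,0]'
```

```text
time_s: 18.65
eef_pos: [0.461, 0.0143, 0.1826]
eef_rot: [[0.0, -0.005, 1.0], [0.0, 1.0, 0.005], [-1.0, 0.0, 0.0]]
ft_force: [0.4, -0.1, 0.7]
opening: 0.008
time_s: 19.15
eef_pos: [0.5222, 0.0604, 0.1825]
eef_rot: [[0.001, -0.006, 1.0], [0.0, 1.0, 0.006], [-1.0, 0.0, 0.001]]
ft_force: [0.4, 0.0, 0.1]
opening: 0.004
time_s: 19.65
eef_pos: [0.5173, 0.0595, 0.0901]
eef_rot: [[-0.006, -0.005, 1.0], [-0.0, 1.0, 0.005], [-1.0, -0.0, -0.006]]
ft_force: [0.5, 0.4, -0.0]
opening: 0.005
```

```bash

python3 -m pendant '[0.9,0,0,0,0,0,0, 0.9,0,0,0,0,0,0, 0.7,0,0,0,0,0,0, 0,0,0.4,0,0,0,0, 0,0,0.4,0,0,0,0]'
python3 -m pendant '[0,0,0.2,0,0,0,0, 0,0,0,0,0,0,0]'
python3 -m pendant '[0,0,0.1,0,0,0,0, 0,0,0,0,0,0,0]'
```

```text
time_s: 20.15
eef_pos: [0.5412, 0.0599, 0.0311]
eef_rot: [[0.001, -0.005, 1.0], [0.0, 1.0, 0.005], [-1.0, 0.0, 0.001]]
ft_force: [0.4, -0.4, 0.3]
opening: 0.006
time_s: 20.35
eef_pos: [0.5471, 0.0599, 0.0315]
eef_rot: [[0.003, -0.005, 1.0], [0.0, 1.0, 0.005], [-1.0, 0.0, 0.003]]
ft_force: [0.3, -0.5, -0.1]
opening: 0.007
time_s: 20.55
eef_pos: [0.5476, 0.0598, 0.0306]
eef_rot: [[0.001, -0.005, 1.0], [0.0, 1.0, 0.005], [-1.0, 0.0, 0.001]]
ft_force: [0.9, -0.2, -0.2]
opening: 0.006
```

```bash

python3 -m pendant '[0.15,0,0,0,0,0,0, 0,0,0.05,0,0,0,0, 0,0,0,0,0,0,0]'
python3 -m pendant '[0,0,0.06,0,0,0,0, 0,0,0,0,0,0,0]'
python3 -m pendant '[0,0,0.06,0,0,0,0, 0,0,0,0,0,0,0]'
```

```text
time_s: 20.85
eef_pos: [0.5484, 0.0598, 0.0262]
eef_rot: [[-0.0, -0.005, 1.0], [-0.0, 1.0, 0.005], [-1.0, -0.0, -0.0]]
ft_force: [0.6, 0.2, -0.0]
opening: 0.004
time_s: 21.05
eef_pos: [0.5503, 0.0599, 0.0264]
eef_rot: [[0.0, -0.005, 1.0], [0.0, 1.0, 0.005], [-1.0, 0.0, 0.0]]
ft_force: [0.7, 0.4, 0.0]
opening: 0.005
time_s: 21.25
eef_pos: [0.5509, 0.0598, 0.0263]
eef_rot: [[-0.001, -0.005, 1.0], [-0.0, 1.0, 0.005], [-1.0, -0.0, -0.001]]
ft_force: [-3.3, -0.4, 1.8]
opening: 0.003
```

```bash

python3 -m pendant '[0,0,0.06,0,0,0,0, 0,0,0,0,0,0,0]'
python3 -m pendant '[0,0,0.06,0,0,0,0, 0,0,0,0,0,0,0]'
```

```text
time_s: 21.45
eef_pos: [0.551, 0.0598, 0.0261]
eef_rot: [[-0.004, -0.005, 1.0], [-0.0, 1.0, 0.005], [-1.0, -0.0, -0.004]]
ft_force: [-6.6, 0.8, 5.1]
opening: 0.008
time_s: 21.65
eef_pos: [0.5512, 0.0599, 0.026]
eef_rot: [[-0.006, -0.005, 1.0], [-0.0, 1.0, 0.005], [-1.0, -0.0, -0.006]]
ft_force: [-10.1, 1.6, 6.6]
opening: 0.006
```

```bash

python3 -m pendant '[0,0,0.06,0,0,0,0, 0,0,0,0,0,0,0]'
python3 -m pendant '[0,0,0.06,0,0,0,0, 0,0,0,0,0,0,0]'
python3 -m pendant '[0,0,0.06,0,0,0,0, 0,0,0,0,0,0,0]'
```

```text
time_s: 21.85
eef_pos: [0.5523, 0.0601, 0.026]
eef_rot: [[-0.007, -0.005, 1.0], [0.0, 1.0, 0.005], [-1.0, 0.0, -0.007]]
ft_force: [-11.4, 2.5, 8.1]
opening: 0.008
time_s: 22.05
eef_pos: [0.5525, 0.06, 0.0258]
eef_rot: [[-0.01, -0.005, 1.0], [-0.0, 1.0, 0.005], [-1.0, -0.0, -0.01]]
ft_force: [-14.2, 2.1, 10.7]
opening: 0.008
time_s: 22.25
eef_pos: [0.5525, 0.0601, 0.0256]
eef_rot: [[-0.013, -0.005, 1.0], [-0.0, 1.0, 0.005], [-1.0, -0.0, -0.013]]
ft_force: [-18.4, 2.3, 13.7]
opening: 0.004
```

The strap slid about 1.4 mm and stopped at x = 0.5525, the same contact position as when it was first home. Retreating to check.

```bash

python3 -m pendant '[0,0,-0.5,0,0,0,0, 0,0,-0.8,0,0,0,0, -0.9,0,0,0,0,0,0, -0.9,0,0,0,0,0,0, -0.9,0,0,0,0,0,0]'
python3 -m pendant '[-0.9,0,0,0,0,0,0, -0.9,0,0,0,0,0,0, -0.9,0,-0.5,0,0,0,0, 0,0,-0.9,0,0,0,0, 0,0,-0.9,0,0,0,0]'
python3 - <<'E'
from h import *
import cv2
q=np.load('q.npy')
A=cv2.resize(cv2.imread('pics/s7.png'),None,fx=.2,fy=.2,interpolation=cv2.INTER_AREA)
D=cv2.resize(cv2.imread('pics/d7.png'),None,fx=.25,fy=.25,interpolation=cv2.INTER_AREA)
f=manip.grab_frame("scene");g=manip.grab_frame("side")
B=f[135:255,245:385,::-1];E=g[195:345,165:325,::-1]
def sh(I,J,x0,x1,y0,y1):
    u=8;I=cv2.resize(I,None,fx=u,fy=u,interpolation=cv2.INTER_CUBIC);J=cv2.resize(J,None,fx=u,fy=u,interpolation=cv2.INTER_CUBIC)
    r=cv2.matchTemplate(np.ascontiguousarray(J[(y0-4)*u:(y1+4)*u,(x0-4)*u:(x1+4)*u]),np.ascontiguousarray(I[y0*u:y1*u,x0*u:x1*u]),cv2.TM_CCOEFF_NORMED)
    _,m,_,l=cv2.minMaxLoc(r);return (np.array(l)/u-4).round(2),round(m,3)
print('scene stem',sh(A,B,100,108,54,64),'slot',sh(A,B,65,82,56,66),'rail end',sh(A,B,95,112,86,105))
print('side stem',sh(D,E,65,77,88,101),'slot',sh(D,E,73,84,58,73),'rail',sh(D,E,84,112,94,118))
cv2.imwrite("pics/s14.png",cv2.resize(f[135:275,225:385,::-1],None,fx=4.2,fy=4.2,interpolation=cv2.INTER_CUBIC))
cv2.imwrite("pics/d14.png",cv2.resize(g[185:345,165:325,::-1],None,fx=3.7,fy=3.7,interpolation=cv2.INTER_CUBIC))
E
```

```text
time_s: 22.75
eef_pos: [0.5268, 0.0597, 0.0947]
eef_rot: [[0.001, -0.005, 1.0], [-0.0, 1.0, 0.005], [-1.0, -0.0, 0.001]]
ft_force: [0.3, 0.2, -0.2]
opening: 0.002
time_s: 23.25
eef_pos: [0.4696, 0.0595, 0.1624]
eef_rot: [[0.003, -0.005, 1.0], [0.0, 1.0, 0.005], [-1.0, 0.0, 0.003]]
ft_force: [-0.1, -0.1, 0.4]
opening: 0.006
scene stem (array([-0.12,  0.75]), 0.953) slot (array([-0.25,  0.88]), 0.911) rail end (array([0., 0.]), 0.999)
side stem (array([0.  , 0.62]), 0.99) slot (array([0.  , 1.12]), 0.992) rail (array([0., 0.]), 0.998)
```

View pics/s14.png

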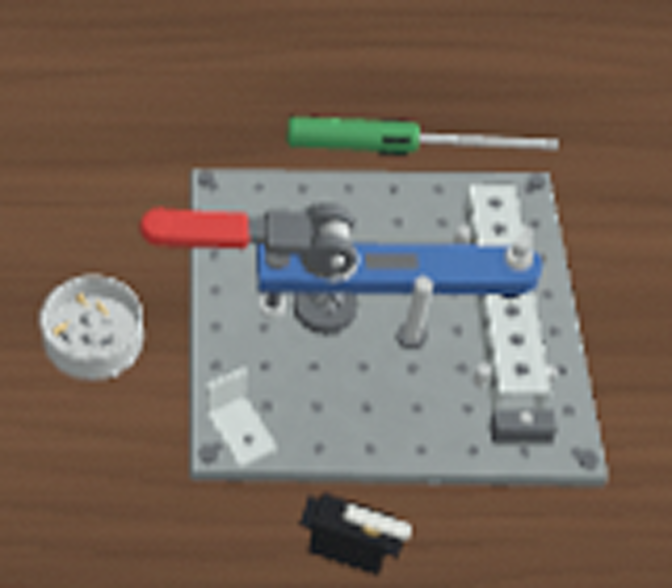

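View pics/d14.png

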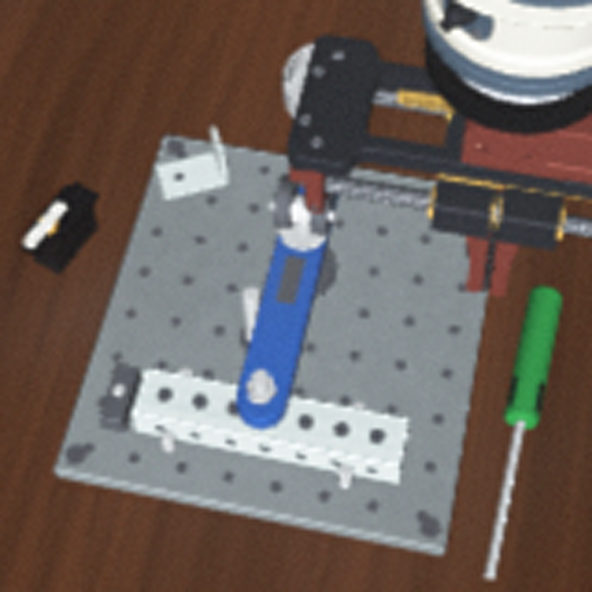

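The strap is back against the pin (side-view shift 0.0 px sideways, and the drop that clamping should give), the rail hasn't shifted, the lever is level, and the robot is clear. Handing in.

```bash
python3 -c "
from bench import manip
s=manip.get_state();print(s['time_s'],s['ft_force']);print(manip.close_job())"
```

```text
23.35 [ 0.18309702 -0.56652006 -1.15922326]
the job is handed in; nothing more can be done
None
```

The strap is home against its stop pin and the cam lever is pressed fully down. I handed the job in at 23.4 s of robot time.

- **Strap:** I pushed it round about 78° with the shut fingers until it met the pin. The force then rose from 3.6 to 14 N with no further motion.
- **Lever:** I pressed it along its arc to its end stop, up to 38 N. That last press was harder than it needed to be.
- **A failed check, mended:** After the press, the strap had crept open by about 0.02 rad (about 2 mm at the nose). I pushed it back with the lever already down. It stopped at the same contact position as the first time, with the force rising to 18 N. So the last push on the strap came after the clamping.
- **Last checks:** In the side view the strap's sideways shift from its first home position is 0.0 px, and it sits lower, as it should when clamped. The two views give slightly different amounts for that drop, both a little under the full 5 mm I predicted. The lever looks level. The rail shows 0.0 px of movement since before the lever was pressed. By eye, the things near the plate look unmoved and nothing was touching the robot.
- **A disagreement:** The pictures put the fingertips about 19 mm higher than the reported tool position. My first approach passed over the strap because of this, and I allowed for the offset after that.

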